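Stand the toppled hand stamp on its ink pad

ROBOT

A 6-joint arm with a two-finger parallel gripper is mounted at the origin on a cart in front of the work surface, level with it; the furniture and walls round the work are solid. World frame = base frame: x ahead of the robot, y to its left, z up, the work surface at z = 0. Lengths are in m, angles in rad, forces in N, time in s.
With the tool pointing down it reaches from about 0.4 to 0.925 m from the base axis. Payload 12.5 kg.
Tool frame: the origin (TCP) lies at the centre of the arm's flange, where the gripper is bolted on; the fingertips stand 190 mm ahead of it and the grasp point (between the pads) lies 171 mm ahead of it (tcp_to_tips is the distance from the TCP to the fingertips, in m); x points along the fingers, z is the direction in which the jaws open and shut, and the axes are right-handed (so a half turn about x gives the same grasp; the last joint's range is limited). The gripper opens to 95 mm and grips with 3 to 60 N. Pads are 20 mm wide; open, the fingers measure 119 mm over their backs; the gripper's body (75 mm by 180 mm) begins 59 mm behind the grasp point.
Start: joints at [-1.311, 0.491, 1.559, -0, 1.092, -0.106], TCP at [0.224, -0.584, 0.405] pointing down, gripper open.
Joint ranges: [-3.1, 3.1], [-0.84, 2.19], [0.05, 2.79], [-1.13, 4.28], [0.06, 2.93], [-2.69, 2.69]. Speed limits (rad/s): [2.22, 2.22, 2.79, 3.14, 3.14, 3.14].

INTERFACE

Orientations are given as a unit quaternion [w, x, y, z].
In Python, from workcell import * gives the robot as it stands. The module is installed in compiled form; this text tells all that it offers.
- The arm moves only by the shell command python3 -m creep 'ROWS'. ROWS is JSON, a list that holds one entry, the list of rows, each a list of 5 numbers: the finger opening in mm, from 0 to 95.1, then the shift along the world's x, y, z in mm, then the turn about the world's z in degrees. In form: [[[jaw, tx, ty, tz, turn], ...]]. A call has 1 to 8 rows; each row is the pose to reach, as a shift and turn from the pose commanded when the call began; what a row does not reach only later rows make up. A row lasts 1/12 s, in which the tool goes at most 41.7 mm and 7.16 degrees, less where a joint would pass 70% of its speed; a pose out of reach is approached as far as the arm can. A call with a gripper value outside its range is refused whole. The fingers move at their own pace and stop on an object; the grip force is fixed at half the most. Time passes only in rows, so rows that repeat a pose let the fingers close. It gives the time, the measured TCP pose, the force and the opening at its end, in the units of the state.
- get_obs(): the state, without advancing time (a new reading comes with each control period).
- grab_frame(name): name is "side" or "top" or "wrist"; returns a dict with "pixels" (400x640x3 uint8, red, green, blue), "fx", "fy", "cx", "cy" (pixels), "dist_coeffs" ([k1, k2, p1, p2, k3] as OpenCV has them; the pictures are not rectified), "R" (3x3) and "t" (3): a world point X has camera coordinates R X + t; the wrist camera has in their place "tool_from_camera" (4x4, takes a point from camera to tool coordinates, whose origin is the TCP and whose axes are the tool frame's). Camera axes: x right, y down, z forward; pixel columns grow to the right and rows downward; lengths in m; the calibration is good to about 2 mm. A picture is of the moment at which its call begins: read the wrist's pose just before it. There is no depth.
- sign_off(): hands the job in, once; it reports no verdict.
The state is a dict: "time_s": time; "joint_pos": joint angles; "joint_vel": joint speeds; "effort": joint torques, N m; "position": TCP position; "tcp_rot": TCP orientation; "ft_force": force on the tool from outside, world axes, zero at the start; "wrist_torque": the same for the moment, N m; "finger_gap": opening from 0.0 (shut) to 1.0 (fully open).
Only numpy, scipy, OpenCV 4.12 (cv2) and the standard library are available. Lean on these libraries where they do the work, as an engineer would, in place of code of your own. Each camera call takes 0.05 s, during which the arm holds its last target.

TASK

The hand stamp has fallen over. Slide the white cover of the ink pad fully open; then pick the stamp up by its ball handle, ease your grip so that it swings until it hangs straight down, hold it still like that for a moment well clear of the worktop, and stand it in the middle of the blue ink pad, pressing it down until the springy pad has given nearly as far as it goes before you let go. Leave it standing upright there with the cover still open, and do not disturb the mug, the note pad or the marker.

Things in the scene. Friction and masses are not known exactly. Their poses are not given: they have to be found in the camera images.
- station: Ink pad station fixed to the worktop: black base board 128 x 252 mm (its x, y), 10 mm thick, with two aluminium rails along its y axis, 22 mm high. Origin at the centre of the underside, z up. The blue ink pad fills its -y half, the +y half is an empty parking place for the cover.
- ink_centre (a point): Centre of the top of the blue ink pad, 26 mm above the worktop (axes as the station's). The pad is 102 x 102 mm, proud of the rails, on a soft spring. Covered by the white cover until that is opened.
- ink_plate (a joint): How far the ink pad is pressed down, in m: 0 free, 0.005 stop. About 2 N per mm; the standing stamp's own weight gives about 0.002 to 0.003. Pressed down means more than 0.004, about 5 N on top of its weight.
- cover (a joint): Opening of the white sliding cover, in m: 0 shut over the ink pad, 0.124 fully open (it slides along the station's +y axis). Slides with 1.5 N of friction and stays where it is left.
- cover_tab (a point): Centre of the red upright tab on the cover: 50 mm (station x) x 8 mm (station y) x 28 mm high, with a flange 16 mm wide and 3 mm high at its foot. The cover's top lies 14 mm below this point, 32 mm above the worktop; cover 132 x 114 mm, reaching 22 mm beyond the tab on the -y side. Axes as the station's. Push it toward station +y.
- stamp_ball (a point): Centre of the smooth wooden ball handle, 30 mm across. x axis: from foot to ball along the neck, up when it stands. At the start x is level and the ball's centre 25 mm above the worktop. It can turn about the line between the finger pads: a firm grip (60 N) on the ball leaves it askew; eased to 20 N or less it swings nearly plumb, the lighter the straighter; under about 4 N it slips out.
- stamp_foot (a point): Centre of the stamp's flat rubber foot face (56 x 46 mm), 95 mm from the ball's centre along the stamp's -x axis. Axes as at stamp_ball. y: along the 60 mm width of the block.
- stamp: The stamp: 110 mm long, 0.36 to 0.54 kg; heavy bright steel block 50 x 60 mm with a rubber foot, 14 mm neck, ball. It lies on a side of the block at the start. Origin on that side, 25 mm below the neck's axis and 43 mm from the ball's centre. Axes as at stamp_ball.
- mug: White dotted mug, 82 mm across, 91 mm high, upright; bystander. Origin under its middle.
- note_pad: Cream note pad 76 x 76 x 14 mm lying flat; bystander. Origin at the underside.
- marker: White and blue marker 136 mm long, 17 mm thick, lying; bystander. Origin at the underside, y along it.

How it is judged:
By the outcome, as a careful person would: the job done as asked, in the order asked, and still so for the second after the job is handed in, with the robot touching nothing.
It also fails if it takes over 61 s, if anything falls off the work surface, if the arm or the gripper's body presses on something with over 40 N, if the wrist force passes 120 N, or if a joint passes its speed limit or range.

## Working session

There is one attempt and no reset: what is moved stays moved. The work goes in short steps, Python scripts to look and compute and a shell command to move; the robot and the scene stay as the last step left them, time stands still between calls to the robot, and variables do not carry over. Pictures are saved under pics/ and viewed, and the job is handed in when it is done.

```bash
ls; mkdir -p pics; cat > h.py <<'E'
import numpy as np, cv2, json
from workcell import *
def grab(n,tag):
    o=get_obs(); f=grab_frame(n); cv2.imwrite(f'pics/{tag}.png',cv2.cvtColor(f['pixels'],cv2.COLOR_RGB2BGR))
    K=np.array([[f['fx'],0,f['cx']],[0,f['fy'],f['cy']],[0,0,1.]]);d=np.array(f['dist_coeffs'])
    if 'R' in f: R,t=np.array(f['R']),np.array(f['t'])
    else:
        from scipy.spatial.transform import Rotation as Ro
        q=o['tcp_rot'];T=np.eye(4);T[:3,:3]=Ro.from_quat([q[1],q[2],q[3],q[0]]).as_matrix();T[:3,3]=o['position']
        W=np.linalg.inv(T@np.array(f['tool_from_camera']));R,t=W[:3,:3],W[:3,3]
    np.savez(f'pics/{tag}.npz',K=K,d=d,R=R,t=t,p=f['pixels'])
    return f['pixels'],(K,d,R,t)
def load(tag):
    z=np.load(f'pics/{tag}.npz');return z['p'],(z['K'],z['d'],z['R'],z['t'])
def ray(c,uv):
    K,d,R,t=c;n=cv2.undistortPoints(np.array(uv,float).reshape(-1,1,2),K,d).reshape(-1,2)
    v=np.c_[n,np.ones(len(n))]@R; return -R.T@t,v
def onz(c,uv,z):
    o,v=ray(c,uv);s=(z-o[2])/v[:,2:];return o+s*v
def proj(c,X):
    K,d,R,t=c;return cv2.projectPoints(np.array(X,float).reshape(-1,3),cv2.Rodrigues(R)[0],t,K,d)[0].reshape(-1,2)
def tri(c1,p1,c2,p2):
    o1,v1=ray(c1,p1);o2,v2=ray(c2,p2);A=0;b=0
    for o,v in((o1,v1[0]),(o2,v2[0])):
        v=v/np.linalg.norm(v);P=np.eye(3)-np.outer(v,v);A=A+P;b=b+P@o
    return np.linalg.solve(A,b)
E
python3 - <<'E'
from h import *
print(get_obs())
for n in('top','side','wrist'): p,c=grab(n,n+'0');print(n,-c[2].T@c[3],c[2][2])
E
```

```text
pics
{'time_s': 0.0, 'joint_pos': array([-1.31054711e+00,  4.91566783e-01,  1.55946314e+00,  8.83807642e-06,
        1.09167636e+00, -1.05614927e-01]), 'joint_vel': array([ 0.00069807,  0.00172719, -0.00091025, -0.00044146,  0.00146925,
       -0.00066241]), 'effort': array([-2.44726492e-03, -6.12641859e+01, -2.58182877e+01,  6.92085782e-02,
        4.81831993e-02, -1.10019812e-04]), 'position': array([ 0.22360212, -0.58359653,  0.40415242]), 'tcp_rot': array([ 0.58231584,  0.40095982,  0.58291039, -0.40044347]), 'ft_force': array([-0.49879809, -0.37077066,  0.36207296]), 'wrist_torque': array([ 0.01921264, -0.00044883, -0.02300106]), 'finger_gap': 0.9977677031570944}
top [ 0.40094498 -0.14329914  0.98315474] [ 0.07760277  0.02107979 -0.99676148]
side [-0.12567458  0.37459101  0.70808681] [ 0.57166217 -0.51123051 -0.64175208]
wrist [ 0.299622   -0.55403991  0.38406262] [-0.27024808 -0.10404386 -0.95715247]
```

View pics/top0.png

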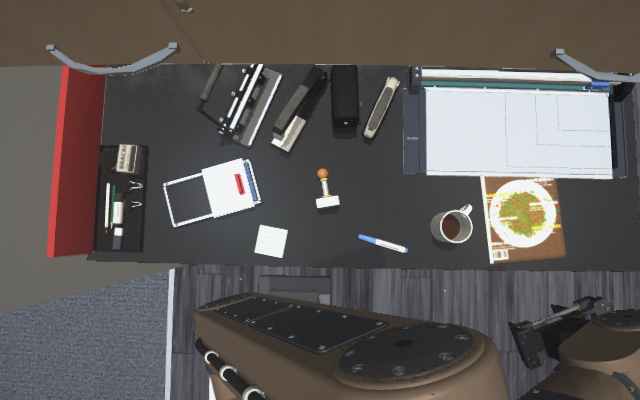

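View pics/side0.png

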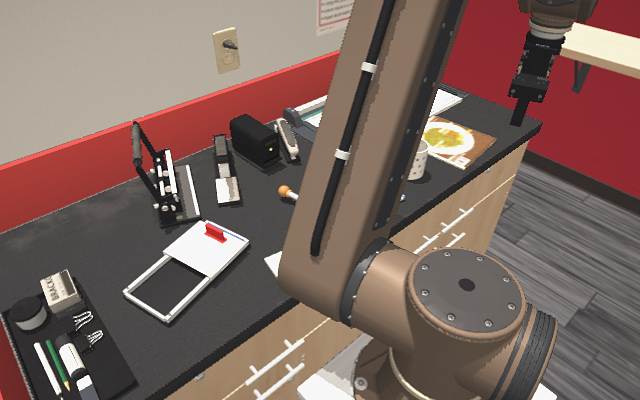

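View pics/wrist0.png

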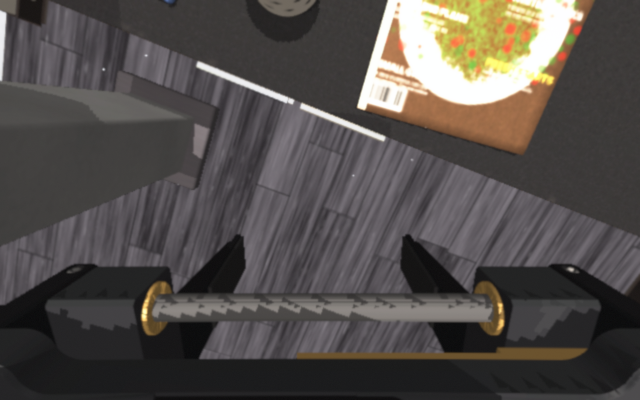

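```bash
python3 - <<'E'
from h import *
p,c=load('top0')
im=cv2.cvtColor(p,cv2.COLOR_RGB2BGR)[140:270,155:415]
cv2.imwrite('pics/topc.png',cv2.resize(im,None,fx=3,fy=3,interpolation=cv2.INTER_CUBIC))
hsv=cv2.cvtColor(p,cv2.COLOR_RGB2HSV)
def comp(m,n,roi=(150,265,155,500)):
    z=np.zeros(m.shape,np.uint8);a,b,cc,d=roi;z[a:b,cc:d]=m[a:b,cc:d]
    k,l,s,ce=cv2.connectedComponentsWithStats(z)
    for i in range(1,k):
        if s[i,4]>15: print(n,s[i],ce[i].round(1), cv2.minAreaRect(np.argwhere(l==i)[:,::-1].astype(np.float32)))
H,S,V=hsv[...,0].astype(int),hsv[...,1],hsv[...,2]
comp(((H<5)|(H>172))&(S>150)&(V>90),'red')
comp((H>6)&(H<20)&(S>100)&(V>70),'ball')
comp((H>105)&(H<125)&(S>100)&(V>60),'blue')
comp((S<60)&(V>150),'white')
E
```

```text
red [235 175   7  17  43] [237.9 182.8] ((237.92308044433594, 182.88462829589844), (16.751806259155273, 2.368056297302246), 74.74488067626953)
ball [317 168  11  13 100] [322.2 173.5] ((322.0, 174.0), (12.0, 10.0), 90.0)
ball [485 177  15  18 202] [491.9 184.7] ((492.0, 185.5), (17.0, 14.0), 90.0)
ball [442 220  18  19 226] [449.9 228.6] ((449.25006103515625, 227.7500457763672), (18.384775161743164, 14.849241256713867), 45.0)
ball [491 227   9  15  78] [494.4 236.1] ((494.5946350097656, 234.06756591796875), (15.124707221984863, 7.39795446395874), 80.53767395019531)
blue [244 164  12  36  81] [249.5 181.2] ((249.55584716796875, 181.35035705566406), (36.39628982543945, 2.1540660858154297), 74.93151092529297)
blue [358 234  18  10  91] [366.9 238.3] ((366.5, 238.00003051757812), (17.39252471923828, 5.375871658325195), 18.43494987487793)
white [ 426  150   74  114 2708] [471.2 179.2] ((462.5, 206.49996948242188), (112.99998474121094, 72.99998474121094), 90.0)
white [ 163  158   98   69 2520] [222.1 189.3] ((210.8396453857422, 192.18869018554688), (50.273963928222656, 92.1689224243164), 74.05460357666016)
white [322 180   7  15  68] [324.5 187.6] ((324.3880310058594, 187.38400268554688), (14.310836791992188, 4.740464687347412), 79.69515228271484)
white [316 196  24  12 216] [327.2 201.3] ((327.229736328125, 201.3783721923828), (9.370742797851562, 23.015859603881836), 80.53767395019531)
white [440 204  33  39 276] [458.6 222.1] ((455.7886962890625, 223.4848175048828), (37.527008056640625, 32.218563079833984), 86.98721313476562)
white [254 225  34  33 831] [270.7 241. ] ((270.6153869628906, 240.92306518554688), (29.025188446044922, 28.63295555114746), 11.309932708740234)
white [375 239  30  14 169] [390.  245.3] ((389.9135437011719, 245.2810821533203), (30.29084587097168, 5.73467493057251), 17.10272979736328)
```

View pics/topc.png

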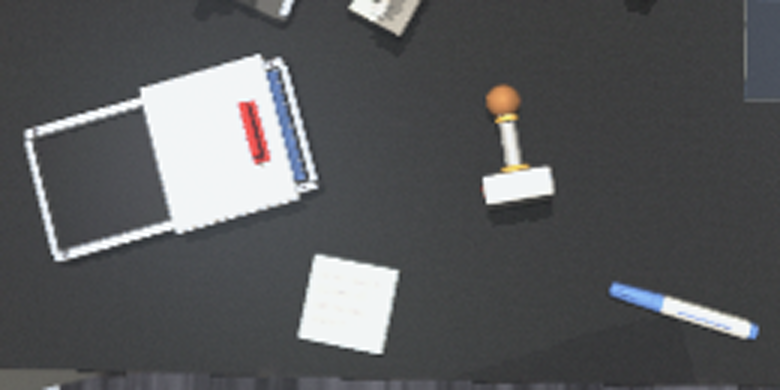

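```bash
python3 - <<'E'
from h import *
p,c=load('top0')
uv=np.array([[25,131],[59,262],[284,57],[318,188]])/3+[155,140]
for z in(.022,.0):
  X=onz(c,uv,z);print(z,X.round(4).tolist())
  print('mid',X.mean(0),[np.linalg.norm(X[a]-X[b]).round(4) for a,b in((0,1),(2,3),(0,2),(1,3))])
  d=(X[0]+X[1]-X[2]-X[3])/2;print('yaw of y',np.degrees(np.arctan2(d[1],d[0])))
uv=np.array([[141,89],[177,234],[263,55],[299,200]])/3+[155,140]
X=onz(c,uv,.032);print('cover',X.round(4).tolist(),X.mean(0),[np.linalg.norm(X[a]-X[b]).round(4) for a,b in((0,1),(2,3),(0,2),(1,3))])
print('tab(top)',onz(c,np.array([[237.9,182.8],[239.6,184.3]]),.06), 'at46', onz(c,[239.6,184.3],.046))
print('ball',onz(c,[322.2,173.3],.025), 'blk',onz(c,[327.2,201.4],.05),'neck',onz(c,[324.5,187.6],.032))
print('notepad',onz(c,[270.6,241],.014),'mug',onz(c,[450,228],.09),'mk',onz(c,[[358,236],[407,250]],.01))
s,cs=load('side0');hsv=cv2.cvtColor(s,cv2.COLOR_RGB2HSV)
H,S,V=hsv[...,0].astype(int),hsv[...,1],hsv[...,2]
m=((H>6)&(H<20)&(S>110)&(V>150)).astype(np.uint8);m[:,300:]=0;m[:150]=0;m[250:]=0
k,l,st,ce=cv2.connectedComponentsWithStats(m);print([(st[i],ce[i]) for i in range(1,k) if st[i,4]>15])
cv2.imwrite('pics/s1.png',cv2.resize(cv2.cvtColor(s,cv2.COLOR_RGB2BGR)[170:330,110:320],None,fx=3.6,fy=3.6,interpolation=cv2.INTER_CUBIC))
E
```

```text
0.022 [[0.5167, 0.2967, 0.022], [0.3987, 0.259, 0.022], [0.5878, 0.0613, 0.022], [0.4697, 0.0265, 0.022]]
mid [0.4932495  0.16084726 0.022     ] [np.float64(0.1239), np.float64(0.1231), np.float64(0.2459), np.float64(0.2431)]
yaw of y 106.89614514764999
0.0 [[0.5194, 0.3067, 0.0], [0.3987, 0.2682, 0.0], [0.5921, 0.066, 0.0], [0.4713, 0.0304, 0.0]]
mid [0.49536227 0.1678089  0.        ] [np.float64(0.1267), np.float64(0.1259), np.float64(0.2515), np.float64(0.2486)]
yaw of y 106.89614514764999
cover [[0.5551, 0.1875, 0.032], [0.4259, 0.1492, 0.032], [0.5874, 0.0782, 0.032], [0.4581, 0.0413, 0.032]] [0.50661424 0.11402769 0.032     ] [np.float64(0.1348), np.float64(0.1345), np.float64(0.114), np.float64(0.1126)]
tab(top) [[0.51752023 0.08167616 0.06      ]
 [0.51368026 0.07708272 0.06      ]] at46 [[0.51538993 0.08042489 0.046     ]]
ball [[ 0.55136318 -0.13597864  0.025     ]] blk [[ 0.47420633 -0.15048689  0.05      ]] neck [[ 0.51213929 -0.14283411  0.032     ]]
notepad [[ 0.36786713 -0.00114828  0.014     ]] mug [[ 0.41084221 -0.45417116  0.09      ]] mk [[ 0.38589406 -0.23493797  0.01      ]
 [ 0.35102785 -0.36631001  0.01      ]]
[(array([278, 185,  12,  12,  83], dtype=int32), array([283.39759036, 189.77108434]))]
```

View pics/s1.png

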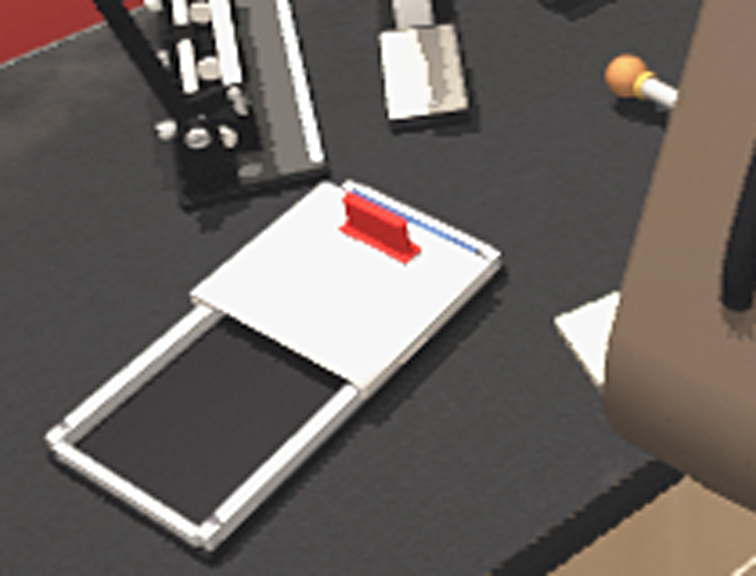

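```bash
cat >> h.py <<'E'
from scipy.spatial.transform import Rotation as Ro
def st(pr=True):
    o=get_obs();q=o['tcp_rot'];M=Ro.from_quat([q[1],q[2],q[3],q[0]]).as_matrix()
    yaw=np.degrees(np.arctan2(M[1,2],M[0,2]));g=o['position']+.171*M[:,0]
    if pr: print('t',round(o['time_s'],2),'tcp',o['position'].round(4),'grasp',g.round(4),'jawyaw',yaw.round(2),'toolx',M[:,0].round(3),'F',o['ft_force'].round(2),'T',o['wrist_torque'].round(2),'gap',round(o['finger_gap']*95.1,2),'q',o['joint_pos'].round(2))
    return o,g,yaw
E
python3 -c "
from h import *
st()"
```

```text
t 0.15 tcp [ 0.2236 -0.5836  0.4043] grasp [ 0.2235 -0.5835  0.2333] jawyaw -69.04 toolx [-0.     0.001 -1.   ] F [0.56 0.02 0.66] T [-0.02 -0.02 -0.04] gap 95.21 q [-1.31  0.49  1.56 -0.    1.09 -0.11]
```

```bash
python3 -m creep '[[[0,142,298,0,-4],[0,142,298,0,-4],[0,142,298,0,-4],[0,142,298,0,-4],[0,142,298,0,-4],[0,142,298,0,-4],[0,142,298,0,-4],[0,142,298,0,-4]]]'; python3 -c "
from h import *
st()"
```

```text
time_s: 0.82
position: [0.3659, -0.2835, 0.4048]
tcp_rot: [0.568, 0.421, 0.568, -0.421]
ft_force: [1.1, -0.6, -0.1]
finger_gap: 0.497
t 0.82 tcp [ 0.3659 -0.2835  0.4048] grasp [ 0.366  -0.2835  0.2338] jawyaw -73.05 toolx [ 0.  0. -1.] F [ 1.12 -0.62 -0.1 ] T [-0.05 -0.01 -0.05] gap 47.24 q [-0.8   0.26  1.94  0.    0.94  0.47]
```

```bash
python3 -m creep '[[[0,130,270,0,0],[0,130,270,0,0],[0,130,270,0,0],[0,130,270,0,0],[0,130,270,0,0],[0,130,270,0,0],[0,130,270,0,0],[0,130,270,0,0]]]'; python3 -c "
from h import *
st()
grab('wrist','w1');grab('top','t1')"
```

```text
time_s: 1.48
position: [0.497, -0.0114, 0.4047]
tcp_rot: [0.569, 0.42, 0.569, -0.42]
ft_force: [-0.4, -0.1, 0.2]
finger_gap: 0.009
t 1.48 tcp [ 0.497  -0.0114  0.4047] grasp [ 0.4972 -0.0112  0.2337] jawyaw -72.85 toolx [ 0.001  0.001 -1.   ] F [-0.4  -0.07  0.25] T [ 0.02  0.04 -0.04] gap 0.9 q [-0.16  0.31  1.87  0.    0.97  1.12]
```

View pics/w1.png

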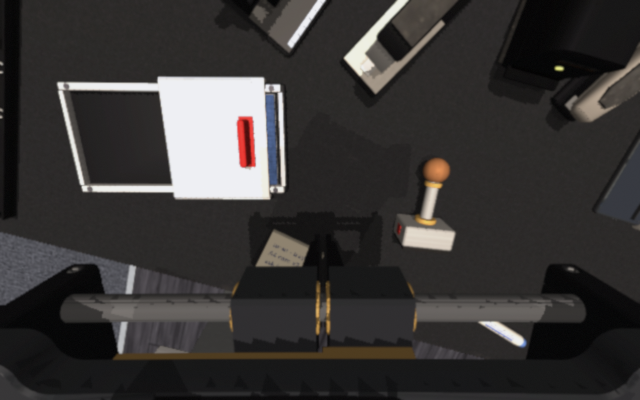

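View pics/t1.png

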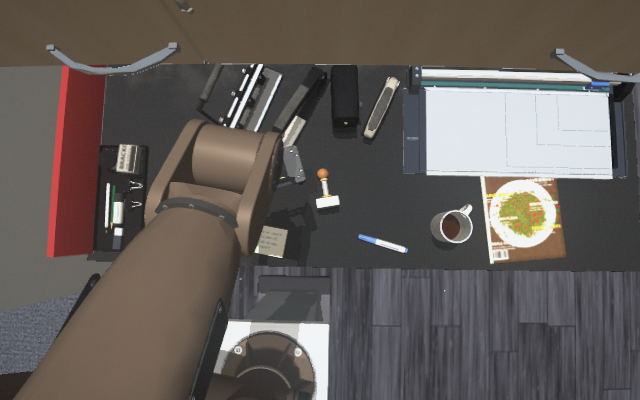

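```bash
python3 - <<'E'
from h import *
p,c=load('w1');print('cam',-c[2].T@c[3], c[0][0,0])
im=cv2.cvtColor(p,cv2.COLOR_RGB2BGR)
cv2.imwrite('pics/w1a.png',cv2.resize(im[65:215,45:305],None,fx=3,fy=3,interpolation=cv2.INTER_CUBIC))
hsv=cv2.cvtColor(p,cv2.COLOR_RGB2HSV);H,S,V=hsv[...,0].astype(int),hsv[...,1],hsv[...,2]
def comp(m,n,roi):
    z=np.zeros(m.shape,np.uint8);a,b,cc,d=roi;z[a:b,cc:d]=m[a:b,cc:d]
    k,l,s,ce=cv2.connectedComponentsWithStats(z)
    for i in range(1,k):
        if s[i,4]>40: print(n,s[i],ce[i].round(1),cv2.minAreaRect(np.argwhere(l==i)[:,::-1].astype(np.float32)))
comp(((H<5)|(H>172))&(S>150)&(V>90),'red',(60,250,50,480))
comp((H>6)&(H<20)&(S>100)&(V>70),'ball',(140,200,400,480))
comp((H>100)&(H<125)&(S>80)&(V>60),'blue',(60,250,50,320))
q,ct=load('top0')
b=[436.3,171];bt=[322.2,173.3]
print('ball',onz(c,b,.025),tri(c,b,ct,bt))
E
```

```text
cam [0.57489148 0.01307188 0.3846118 ] 306.12781410126115
red [238 117  17  50 589] [245.5 141.3] ((245.77833557128906, 141.25717163085938), (49.2354850769043, 14.737401962280273), 85.76361083984375)
ball [424 158  27  31 609] [436.2 171.8] ((437.0, 173.0), (26.0, 30.0), 0.0)
blue [266  95  11  89 647] [271.1 138.6] ((271.17816162109375, 139.0155792236328), (88.33213806152344, 7.507345676422119), 87.22978973388672)
ball [[ 0.54986579 -0.13632671  0.025     ]] [ 0.5505113  -0.13572782  0.027163  ]
```

View pics/w1a.png

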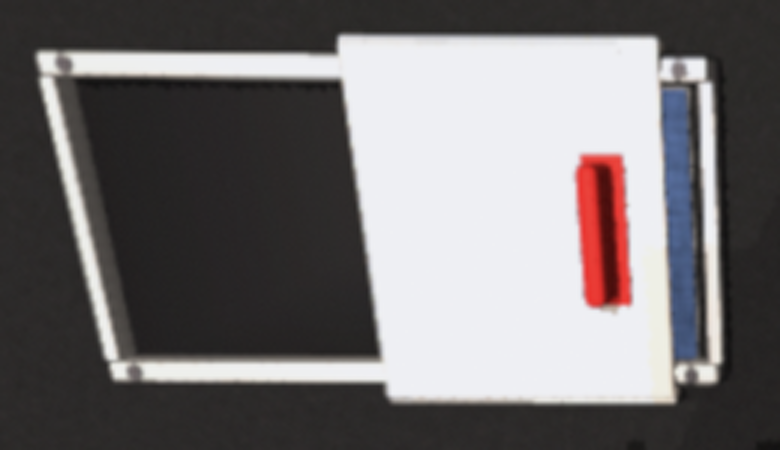

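```bash
python3 - <<'E'
from h import *
p,c=load('w1')
f=lambda a:(np.array(a)+.5)/3-.5+[45,65]
X=onz(c,f([[37,52],[113,382],[708,57],[720,383]]),.022)
print(X.round(4).tolist(),X.mean(0),[np.linalg.norm(X[a]-X[b]).round(4) for a,b in((0,1),(2,3),(0,2),(1,3))])
y=(X[0]+X[1]-X[2]-X[3]);y/=np.linalg.norm(y);print('yaw',np.degrees(np.arctan2(y[1],y[0])));x=np.array([y[1],-y[0],0])
C=onz(c,f([[338,35],[388,402],[657,37],[676,402]]),.032);print('cover',C.mean(0),[np.linalg.norm(C[a]-C[b]).round(4) for a,b in((0,1),(2,3),(0,2),(1,3))])
m=X.mean(0);d=C.mean(0)-m;print('cover off x,y',d@x,d@y)
print('tab',C.mean(0)-.035*y, 'ink', m-.063*y, y)
print('flange',onz(c,f([[580,155],[622,155],[632,306],[590,306]]),.035),'tabtop',onz(c,f([[577,168],[607,306],[590,235]]),.060))
print('pad edges',[(onz(c,f([a]),.026)[0]-m)@np.c_[x,y] for a in([692,90],[697,360])])
# stamp axis
p0=onz(c,[[436.2,171.5]],.025)[0];
im=cv2.cvtColor(p,cv2.COLOR_RGB2BGR);cv2.imwrite('pics/w1b.png',cv2.resize(im[140:270,380:480],None,fx=4.5,fy=4.5,interpolation=cv2.INTER_CUBIC))
E
```

```text
[[0.5173, 0.2985, 0.022], [0.3985, 0.2629, 0.022], [0.589, 0.0655, 0.022], [0.4706, 0.0289, 0.022]] [0.49382691 0.16396165 0.022     ] [np.float64(0.124), np.float64(0.1239), np.float64(0.2437), np.float64(0.2449)]
yaw 107.10766322805335
cover [0.50839857 0.11737301 0.032     ] [np.float64(0.1351), np.float64(0.1349), np.float64(0.1127), np.float64(0.1143)]
cover off x,y 0.00022202396758573483 -0.04881378208862514
tab [0.51869445 0.08392164 0.032     ] ink [0.5123595  0.10374917 0.022     ] [-0.29416816  0.95575368  0.        ]
flange [[0.54229369 0.09966007 0.035     ]
 [0.54685205 0.08503634 0.035     ]
 [0.49378154 0.06854148 0.035     ]
 [0.48901969 0.08388516 0.035     ]] tabtop [[0.54015893 0.09351664 0.06      ]
 [0.49694953 0.07305678 0.06      ]
 [0.51949387 0.08433312 0.06      ]]
pad edges [array([ 0.05032498, -0.11627862]), array([-0.05140865, -0.11383051])]
```

View pics/w1b.png

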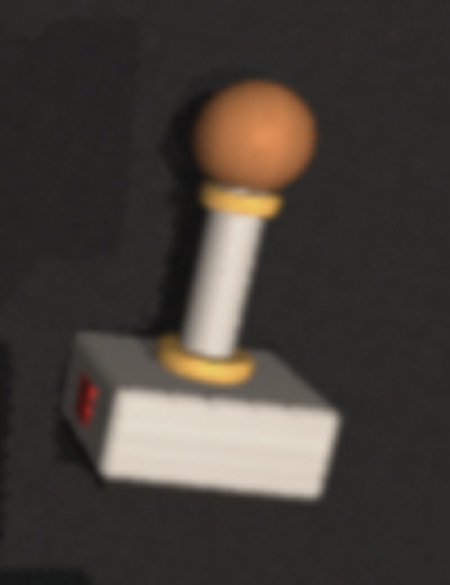

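```bash
python3 -m creep '[[[0,32,64,-80,0],[0,32,64,-80,0],[0,32,64,-80,0],[0,32,64,-166,0],[0,32,64,-166,0],[0,32,64,-166,0],[0,32,64,-166,0]]]'; python3 -c "
from h import *
st()
grab('wrist','w2')"
```

```text
time_s: 2.17
position: [0.5273, 0.047, 0.2376]
tcp_rot: [0.567, 0.42, 0.569, -0.422]
ft_force: [0.1, -0.2, 0.1]
finger_gap: 0.003
t 2.17 tcp [0.5273 0.047  0.2376] grasp [0.5265 0.047  0.0666] jawyaw -73.12 toolx [-0.005 -0.    -1.   ] F [ 0.08 -0.18  0.13] T [-0.01 -0.01  0.01] gap 0.24 q [-0.04  0.59  1.95 -0.    0.61  1.24]
```

View pics/w2.png

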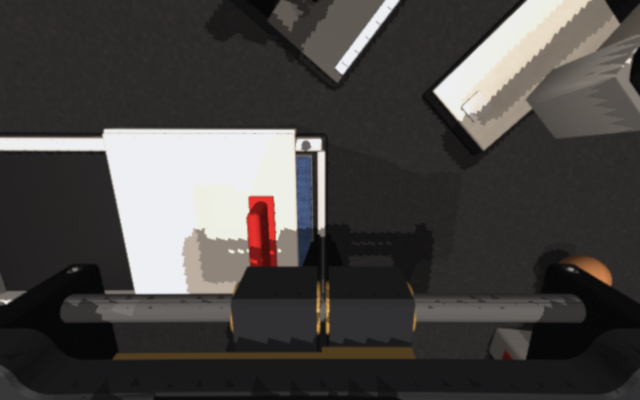

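```bash
python3 -m creep '[[[0,-3,10,-4,0],[0,-6,19,-4,0],[0,-10,31,-4,0],[0,-13,43,-4,0],[0,-17,55,-4,0],[0,-21,67,-4,0],[0,-24,79,-4,0],[0,-28,91,-4,0]]]'; python3 -c "
from h import *
st()"; python3 -m creep '[[[0,-1,4,0,0],[0,-2,8,0,0],[0,-4,12,0,0],[0,-5,16,0,0]]]';python3 -c "
from h import *
st()
grab('wrist','w3')"
```

```text
time_s: 2.88
position: [0.4992, 0.1408, 0.2349]
tcp_rot: [0.568, 0.421, 0.568, -0.421]
ft_force: [2.2, -1.0, 0.9]
finger_gap: 0.005
t 2.88 tcp [0.4992 0.1408 0.2349] grasp [0.4992 0.1408 0.0639] jawyaw -73.01 toolx [ 0. -0. -1.] F [ 2.18 -1.05  0.91] T [-0.26 -0.37 -0.03] gap 0.47 q [ 0.15  0.59  1.97 -0.    0.58  1.42]
time_s: 3.22
position: [0.4945, 0.1555, 0.2346]
tcp_rot: [0.568, 0.421, 0.568, -0.421]
ft_force: [0.2, -2.5, 1.5]
finger_gap: 0.005
t 3.22 tcp [0.4945 0.1555 0.2346] grasp [0.4945 0.1555 0.0636] jawyaw -73.06 toolx [-0. -0. -1.] F [ 0.23 -2.54  1.5 ] T [-0.29 -0.    0.  ] gap 0.49 q [ 0.18  0.59  1.98 -0.    0.58  1.45]
```

View pics/w3.png

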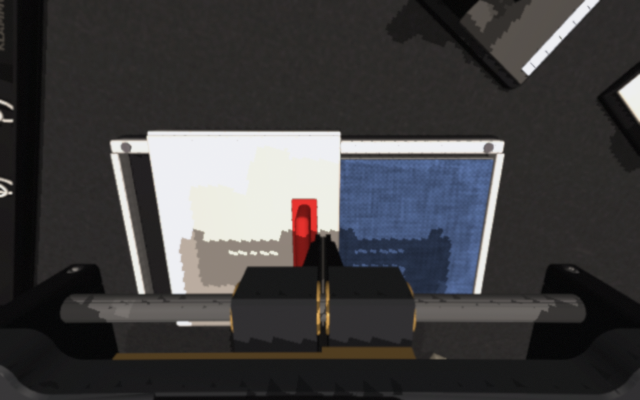

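```bash
python3 -m creep '[[[0,-1,4,0,0],[0,-2,8,0,0],[0,-4,12,0,0],[0,-4,14,0,0],[0,-5,16,0,0]]]';python3 -c "
from h import *
st()
grab('wrist','w4')"
```

```text
time_s: 3.68
position: [0.4896, 0.1716, 0.2348]
tcp_rot: [0.568, 0.421, 0.568, -0.421]
ft_force: [0.8, -1.1, -0.5]
finger_gap: 0.004
t 3.68 tcp [0.4896 0.1716 0.2348] grasp [0.4896 0.1716 0.0638] jawyaw -73.03 toolx [ 0. -0. -1.] F [ 0.84 -1.11 -0.5 ] T [-0.2  -0.24 -0.02] gap 0.38 q [ 0.21  0.59  1.97 -0.    0.58  1.48]
```

View pics/w4.png

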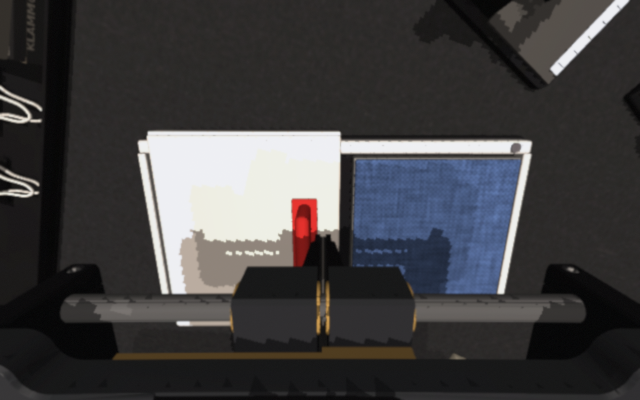

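```bash
python3 -m creep '[[[0,-1,2,0,0],[0,-1,4,0,0],[0,-2,6,0,0]]]';python3 -m creep '[[[0,0,1,0,0],[0,-1,2,0,0]]]';python3 -c "
from h import *
st()"; python3 -m creep '[[[0,0,1,0,0],[0,-1,2,0,0]]]';python3 -c "
from h import *
st()
grab('wrist','w5')"
```

```text
time_s: 3.98
position: [0.4877, 0.1775, 0.2348]
tcp_rot: [0.568, 0.421, 0.568, -0.421]
ft_force: [2.1, -1.4, -0.3]
finger_gap: 0.005
time_s: 4.15
position: [0.4872, 0.1785, 0.2349]
tcp_rot: [0.569, 0.42, 0.568, -0.421]
ft_force: [10.0, -26.3, -1.3]
finger_gap: 0.003
t 4.15 tcp [0.4872 0.1785 0.2349] grasp [0.4875 0.1782 0.0639] jawyaw -72.98 toolx [ 0.002 -0.002 -1.   ] F [ 10.02 -26.34  -1.26] T [-4.71 -1.78 -0.07] gap 0.27 q [ 0.22  0.59  1.97 -0.    0.58  1.5 ]
time_s: 4.32
position: [0.4869, 0.1791, 0.2349]
tcp_rot: [0.57, 0.42, 0.567, -0.421]
ft_force: [15.8, -44.3, -2.2]
finger_gap: 0.008
t 4.32 tcp [0.4869 0.1791 0.2349] grasp [0.4873 0.1785 0.0639] jawyaw -72.95 toolx [ 0.003 -0.004 -1.   ] F [ 15.77 -44.27  -2.18] T [-7.96 -2.78 -0.07] gap 0.71 q [ 0.23  0.59  1.97 -0.01  0.58  1.51]
```

View pics/w5.png

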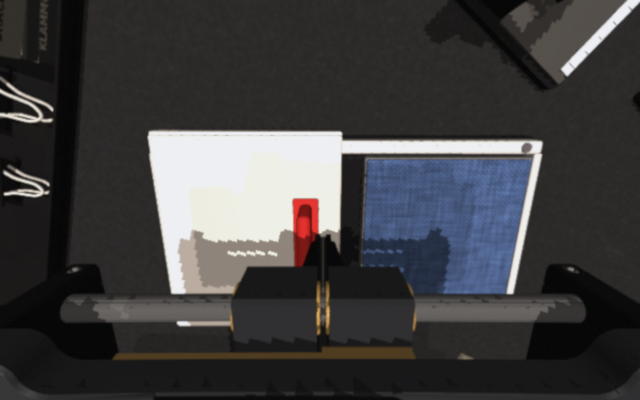

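```bash
python3 -m creep '[[[0,3,-8,0,0],[30,6,-20,0,0],[60,6,-20,40,0],[95,10,-30,80,0],[95,10,-60,110,0],[95,20,-100,110,0],[95,30,-140,110,0],[95,30,-180,110,0]]]'
python3 - <<'E'
from h import *
p,c=load('w1')
f=lambda a:(np.array(a)+.5)/4.5-.5+[380,140]
X=onz(c,f([[118,390],[340,412],[100,478],[322,497]]),.05)
print(X, [np.linalg.norm(X[a]-X[b]).round(4) for a,b in((0,1),(2,3),(0,2),(1,3))])
d=X[0]+X[2]-X[1]-X[3];print('y yaw',np.degrees(np.arctan2(d[1],d[0])))
b=onz(c,f([[256,134]]),.025)[0];print('ball',b)
n=onz(c,f([[208,345],[240,212]]),.025);print('neck',n);d=n[1]-n[0];print(np.degrees(np.arctan2(d[1],d[0])))
st();grab('wrist','w6');grab('side','s6')
E
```

```text
time_s: 5.03
position: [0.5162, -0.0005, 0.3456]
tcp_rot: [0.569, 0.421, 0.568, -0.42]
ft_force: [0.3, -0.4, -1.4]
finger_gap: 0.439
[[ 0.48088183 -0.11806381  0.05      ]
 [ 0.4922464  -0.175354    0.05      ]
 [ 0.45630154 -0.12272283  0.05      ]
 [ 0.46860885 -0.18082594  0.05      ]] [np.float64(0.0584), np.float64(0.0594), np.float64(0.025), np.float64(0.0243)]
y yaw 101.59286728550481
ball [ 0.55171862 -0.13578148  0.025     ]
neck [[ 0.49354654 -0.14660627  0.025     ]
 [ 0.53097737 -0.14012178  0.025     ]]
9.828332784400134
t 5.03 tcp [ 5.162e-01 -5.000e-04  3.456e-01] grasp [ 5.167e-01 -5.000e-04  1.746e-01] jawyaw -72.99 toolx [ 0.003 -0.    -1.   ] F [ 0.29 -0.38 -1.44] T [ 0.03 -0.04 -0.02] gap 41.74 q [-0.13  0.41  1.89  0.    0.84  1.14]
```

View pics/w6.png

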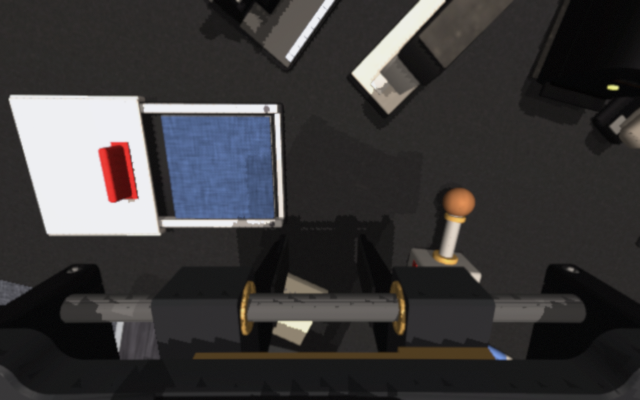

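View pics/s6.png

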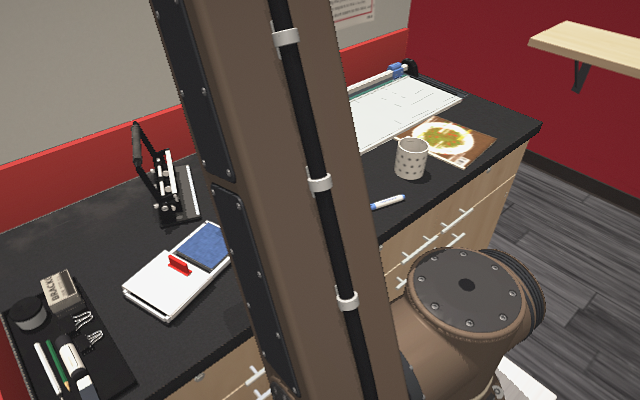

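```bash
python3 - <<'E'
from h import *
p,c=load('w6')
hsv=cv2.cvtColor(p,cv2.COLOR_RGB2HSV);H,S,V=hsv[...,0].astype(int),hsv[...,1],hsv[...,2]
def best(m,roi):
    z=np.zeros(m.shape,np.uint8);a,b,cc,d=roi;z[a:b,cc:d]=m[a:b,cc:d]
    k,l,s,ce=cv2.connectedComponentsWithStats(z);i=1+np.argmax(s[1:,4]);ct=max(cv2.findContours((l==i).astype(np.uint8),0,2)[0],key=cv2.contourArea);return ce[i],ct,s[i]
ce,ct,s=best((H>100)&(H<125)&(S>70)&(V>40),(80,260,130,300))
ap=cv2.approxPolyDP(ct,6,True).reshape(-1,2);print(s,ap.tolist())
X=onz(c,ap,.026);print('pad',X.round(4).tolist(),X.mean(0))
if len(ap)==4: print([np.linalg.norm(X[i]-X[(i+1)%4]).round(4) for i in range(4)])
ce,ct,s=best((H>6)&(H<20)&(S>100)&(V>60),(170,230,430,490));(cx,cy),r=cv2.minEnclosingCircle(ct);print('ball',ce,(cx,cy),r,onz(c,[[cx,cy]],.025),onz(c,[ce],.025))
q,c1=load('w1');print(tri(c,(cx,cy),c1,f:=((256+.5)/4.5-.5+380,(134+.5)/4.5-.5+140)))
E
```

```text
[  161   116   113   102 10515] [[161, 117], [176, 217], [273, 217], [268, 117]]
pad [[0.5451, 0.1663, 0.026], [0.4505, 0.137, 0.026], [0.4796, 0.0416, 0.026], [0.5747, 0.0708, 0.026]] [0.51249004 0.1039288  0.026     ]
[np.float64(0.0991), np.float64(0.0998), np.float64(0.0995), np.float64(0.1)]
ball [458.62158956 203.88374852] (458.0, 205.0) 18.43918800354004 [[ 0.54740542 -0.13648275  0.025     ]] [[ 0.54868868 -0.13659315  0.025     ]]
[ 0.55207005 -0.12530051  0.04791501]
```

```bash
python3 -m creep '[[[95,35,-136,0,-6.3],[95,35,-136,0,-6.3],[95,35,-136,0,-6.3],[95,35,-136,-65,-6.3],[95,35,-136,-65,-6.3],[95,35,-136,-65,-6.3],[95,35,-136,-65,-6.3],[95,35,-136,-65,-6.3]]]';python3 -c "
from h import *
st();grab('wrist','w7');st();grab('top','t7')"
```

```text
time_s: 5.8
position: [0.5508, -0.134, 0.281]
tcp_rot: [0.545, 0.451, 0.544, -0.451]
ft_force: [0.5, -0.4, 0.2]
finger_gap: 0.996
t 5.8 tcp [ 0.5508 -0.134   0.281 ] grasp [ 0.5509 -0.134   0.11  ] jawyaw -79.3 toolx [ 0.001 -0.    -1.   ] F [ 0.49 -0.44  0.22] T [-0.   -0.03 -0.02] gap 94.7 q [-0.36  0.56  1.83  0.    0.75  1.03]
t 5.85 tcp [ 0.5508 -0.1339  0.2814] grasp [ 0.5512 -0.134   0.1104] jawyaw -79.28 toolx [ 0.002 -0.001 -1.   ] F [ 0.48 -0.01  0.79] T [ 0.01 -0.03  0.02] gap 94.66 q [-0.35  0.56  1.83  0.    0.75  1.03]
```

View pics/w7.png

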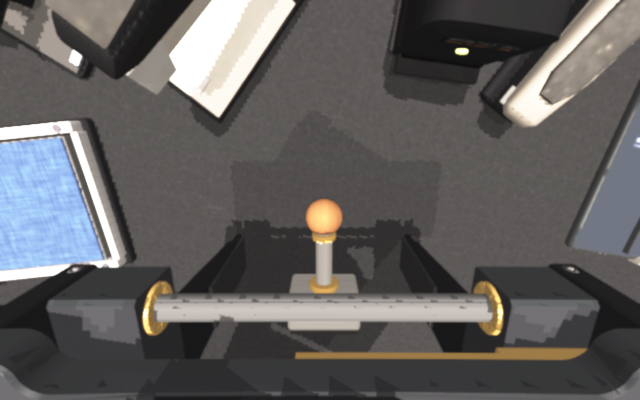

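View pics/t7.png

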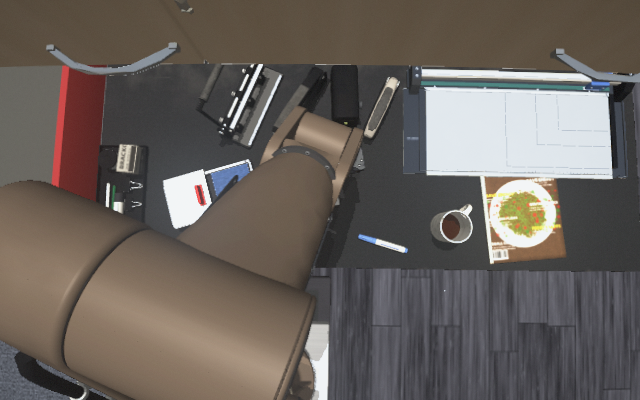

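```bash
python3 - <<'E'
from h import *
p,c=load('w7')
hsv=cv2.cvtColor(p,cv2.COLOR_RGB2HSV);H,S,V=hsv[...,0].astype(int),hsv[...,1],hsv[...,2]
m=((H>5)&(H<20)&(S>80)&(V>60)).astype(np.uint8);m[233:]=0;m[:190]=0;m[:,:290]=0;m[:,360:]=0
ct=max(cv2.findContours(m,0,2)[0],key=cv2.contourArea);cc=cv2.minEnclosingCircle(ct);print(cc,onz(c,[cc[0]],.025))
n=onz(c,[[324.5,280],[324,243]],.025);d=n[1]-n[0];print(n,np.degrees(np.arctan2(d[1],d[0])))
E
```

```text
((323.9615478515625, 216.96153259277344), 19.263532638549805) [[ 0.55010283 -0.13542954  0.025     ]]
[[ 0.49322628 -0.14678362  0.025     ]
 [ 0.52745447 -0.13979392  0.025     ]] 11.54162601544042
```

```bash
python3 -m creep '[[[95,0,-1.5,-40,0],[95,0,-1.5,-65,0],[95,0,-1.5,-78,0],[95,0,-1.5,-85,0],[60,0,-1.5,-85,0],[60,0,-1.5,-85,0],[50,0,-1.5,-85,0],[40,0,-1.5,-85,0]]]';python3 -c "
from h import *
st();grab('wrist','w8')"
```

```text
time_s: 6.57
position: [0.5508, -0.1361, 0.1961]
tcp_rot: [0.545, 0.452, 0.544, -0.451]
ft_force: [0.7, -0.5, -0.1]
finger_gap: 0.775
t 6.57 tcp [ 0.5508 -0.1361  0.1961] grasp [ 0.5512 -0.1362  0.0251] jawyaw -79.33 toolx [ 0.002 -0.001 -1.   ] F [ 0.75 -0.53 -0.06] T [-0.04  0.    0.02] gap 73.68 q [-0.36  0.7   1.87 -0.    0.57  1.03]
```

View pics/w8.png

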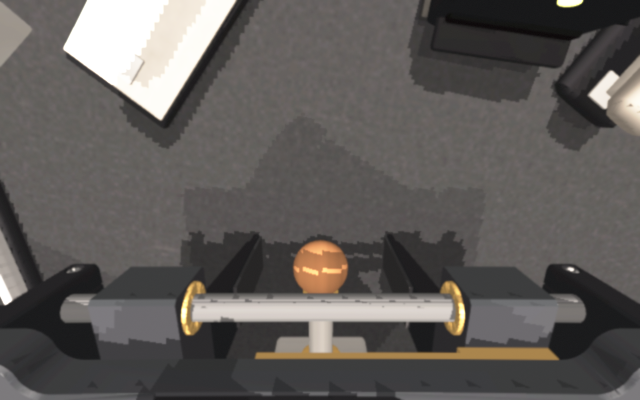

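```bash
python3 -m creep '[[[20,0,0,0,0],[20,0,0,0,0],[20,0,0,0,0],[20,0,0,0,0],[20,0,0,0,0],[20,0,0,0,0],[20,0,0,0,0],[20,0,0,0,0]]]';python3 -m creep '[[[20,0,0,0,0],[20,0,0,0,0],[20,0,0,0,0]]]';python3 -c "
from h import *
st();grab('wrist','w9')"
```

```text
time_s: 7.28
position: [0.5506, -0.1362, 0.1947]
tcp_rot: [0.544, 0.451, 0.544, -0.451]
ft_force: [-0.4, 1.3, -0.0]
finger_gap: 0.303
time_s: 7.53
position: [0.5506, -0.1361, 0.1947]
tcp_rot: [0.544, 0.451, 0.544, -0.451]
ft_force: [0.3, 0.2, -0.5]
finger_gap: 0.301
t 7.53 tcp [ 0.5506 -0.1361  0.1947] grasp [ 0.5506 -0.1361  0.0237] jawyaw -79.34 toolx [ 0. -0. -1.] F [ 0.31  0.17 -0.54] T [ 0.1   0.03 -0.08] gap 28.66 q [-0.36  0.7   1.87 -0.    0.57  1.03]
```

View pics/w9.png

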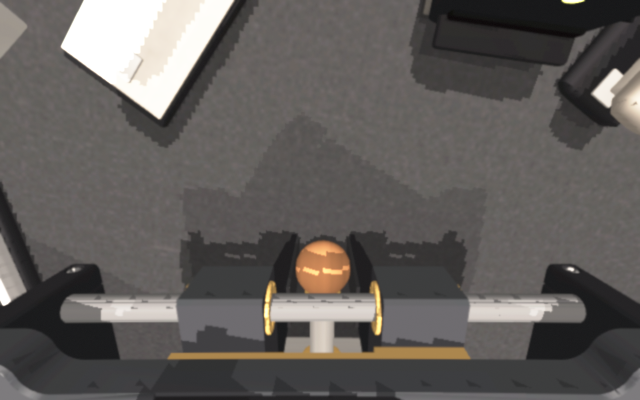

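```bash
python3 -m creep '[[[20,0,0,5,0],[20,0,0,15,0],[20,0,0,35,0],[20,0,0,60,0],[20,0,0,90,0],[20,0,0,120,0],[20,0,0,140,0],[20,0,0,150,0]]]';python3 -c "
from h import *
st();grab('wrist','w10');grab('side','s10')"
```

```text
time_s: 8.25
position: [0.5504, -0.136, 0.3481]
tcp_rot: [0.546, 0.452, 0.543, -0.451]
ft_force: [-1.1, -0.7, -4.9]
finger_gap: 0.302
t 8.25 tcp [ 0.5504 -0.136   0.3481] grasp [ 0.551  -0.1363  0.1771] jawyaw -79.33 toolx [ 0.003 -0.001 -1.   ] F [-1.08 -0.7  -4.88] T [-0.01  0.19  0.02] gap 28.73 q [-0.36  0.47  1.77 -0.    0.9   1.03]
```

View pics/w10.png

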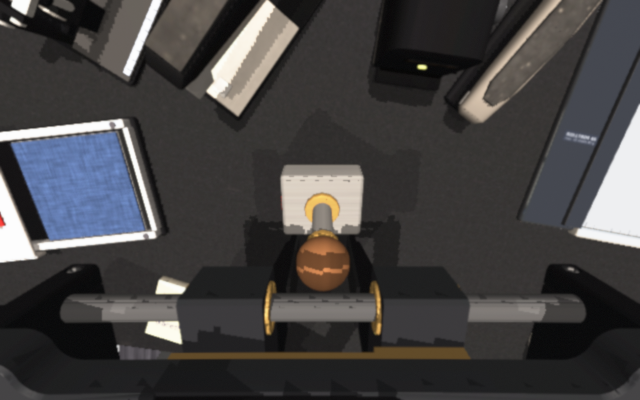

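View pics/s10.png

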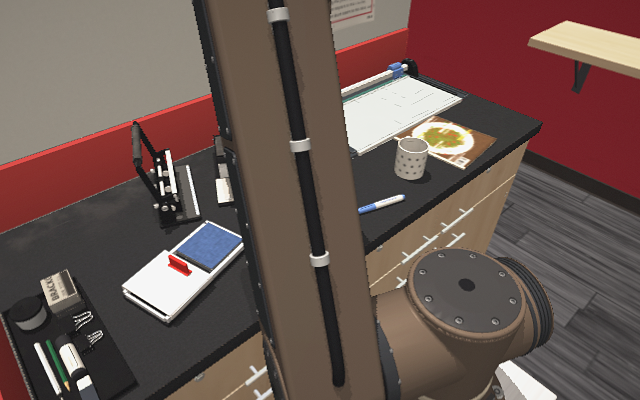

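```bash
cat >> h.py <<'E'
def crop(tag,n):
    p,c=load(tag);im=cv2.cvtColor(p,cv2.COLOR_RGB2BGR)[130:310,240:410];cv2.imwrite(f'pics/{n}.png',cv2.resize(im,None,fx=3,fy=3))
E
python3 -m creep '[[[27,0,0,0,0],[27,0,0,0,0],[27,0,0,0,0],[27,0,0,0,0]]]';python3 -c "
from h import *
st();grab('wrist','w11');crop('w11','w11c')"
```

```text
time_s: 8.68
position: [0.5506, -0.1362, 0.3436]
tcp_rot: [0.544, 0.451, 0.545, -0.452]
ft_force: [-0.3, 0.3, -5.1]
finger_gap: 0.303
t 8.68 tcp [ 0.5506 -0.1362  0.3436] grasp [ 0.5502 -0.1361  0.1726] jawyaw -79.34 toolx [-0.002  0.001 -1.   ] F [-0.26  0.27 -5.11] T [-0.03  0.08 -0.06] gap 28.83 q [-0.36  0.48  1.77 -0.    0.89  1.03]
```

View pics/w11c.png

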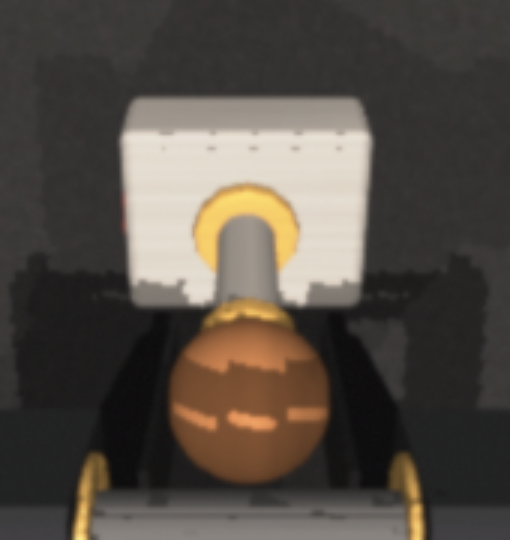

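```bash
cat >> h.py <<'E'
def swing(tag,px,L,g,yaw=10.7):
    p,c=load(tag);a=np.radians(yaw);h=np.array([np.cos(a),np.sin(a),0])
    for th in range(-60,61,5):
        t=np.radians(th);X=g+L*(np.sin(t)*h-np.cos(t)*np.array([0,0,1]));u=proj(c,X)[0]
        if abs(u[1]-px[1])<14: print(th,u.round(1))
E
python3 - <<'E'
from h import *
o,g,y=st(False)
p,c=load('w11');print('ball proj',proj(c,g))
for L in(60,66,70): print(L);swing('w11',(322.3,207.3),L/1000,g)
E
```

```text
ball proj [[322.75939536 266.36303438]]
60
5 [322.7 220. ]
10 [322.7 213.6]
15 [322.7 207.3]
20 [322.7 201.2]
25 [322.7 195.3]
66
5 [322.7 216.6]
10 [322.7 209.6]
15 [322.7 202.9]
20 [322.7 196.3]
70
5 [322.7 214.4]
10 [322.7 207.1]
15 [322.7 200. ]
```

```bash
python3 -m creep '[[[28.4,0,0,0,0],[28.4,0,0,0,0],[28.4,0,0,0,0]]]';python3 -c "
from h import *
st();grab('wrist','w12');crop('w12','w12c')"; python3 -m creep '[[[28.8,0,0,0,0],[28.8,0,0,0,0],[28.8,0,0,0,0]]]';python3 -c "
from h import *
st();grab('wrist','w13');crop('w13','w13c')
a=cv2.imread('pics/w12c.png');b=cv2.imread('pics/w13c.png');cv2.imwrite('pics/w1213.png',cv2.resize(np.hstack([a,b]),(780,413)))"
```

```text
time_s: 8.98
position: [0.5506, -0.1361, 0.3446]
tcp_rot: [0.544, 0.451, 0.544, -0.451]
ft_force: [-0.3, -0.4, -5.0]
finger_gap: 0.304
t 8.98 tcp [ 0.5506 -0.1361  0.3446] grasp [ 0.5505 -0.1361  0.1736] jawyaw -79.34 toolx [-0. -0. -1.] F [-0.34 -0.35 -4.97] T [ 0.01  0.16 -0.03] gap 28.94 q [-0.36  0.48  1.77 -0.    0.89  1.03]
time_s: 9.28
position: [0.5506, -0.1361, 0.3448]
tcp_rot: [0.544, 0.451, 0.544, -0.451]
ft_force: [0.3, 0.4, -4.4]
finger_gap: 0.304
t 9.28 tcp [ 0.5506 -0.1361  0.3448] grasp [ 0.5506 -0.1362  0.1738] jawyaw -79.34 toolx [ 0. -0. -1.] F [ 0.3   0.35 -4.39] T [ 0.01  0.13 -0.01] gap 28.91 q [-0.36  0.48  1.77 -0.    0.89  1.03]
```

View pics/w1213.png

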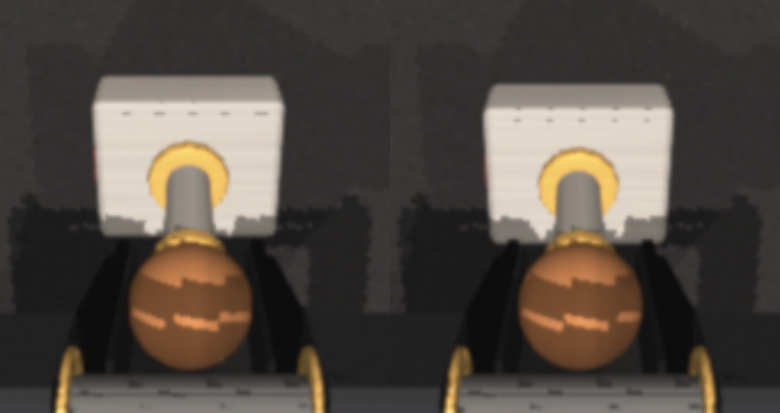

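```bash
python3 -m creep '[[[29.0,0,0,0,0],[29.0,0,0,0,0],[29.0,0,0,0,0]]]';python3 -c "
from h import *
st();grab('wrist','w14');crop('w14','w14c')"; python3 -m creep '[[[29.2,0,0,0,0],[29.2,0,0,0,0],[29.2,0,0,0,0]]]';python3 -c "
from h import *
st();grab('wrist','w15');crop('w15','w15c')
a=cv2.imread('pics/w14c.png');b=cv2.imread('pics/w15c.png');cv2.imwrite('pics/w1415.png',cv2.resize(np.hstack([a,b]),(780,413)))"
```

```text
time_s: 9.58
position: [0.5506, -0.1361, 0.3448]
tcp_rot: [0.544, 0.451, 0.544, -0.451]
ft_force: [0.3, -0.2, -4.4]
finger_gap: 0.306
t 9.58 tcp [ 0.5506 -0.1361  0.3448] grasp [ 0.5506 -0.1361  0.1738] jawyaw -79.34 toolx [ 0. -0. -1.] F [ 0.32 -0.19 -4.44] T [-0.04  0.06  0.01] gap 29.07 q [-0.36  0.48  1.77 -0.    0.89  1.03]
time_s: 9.88
position: [0.5506, -0.1362, 0.3448]
tcp_rot: [0.544, 0.451, 0.544, -0.451]
ft_force: [0.7, -0.5, -5.3]
finger_gap: 0.309
t 9.88 tcp [ 0.5506 -0.1362  0.3448] grasp [ 0.5506 -0.1362  0.1738] jawyaw -79.34 toolx [ 0. -0. -1.] F [ 0.68 -0.52 -5.32] T [-0.01  0.04  0.02] gap 29.36 q [-0.36  0.48  1.77 -0.    0.89  1.03]
```

View pics/w1415.png

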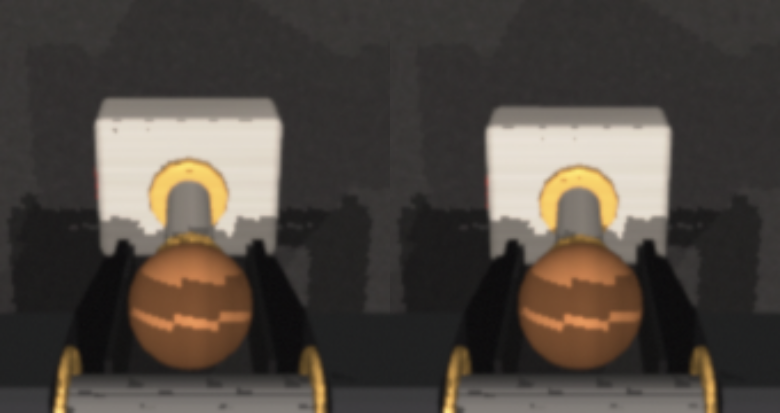

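```bash
python3 -m creep '[[[29.35,0,0,0,0],[29.35,0,0,0,0],[29.35,0,0,0,0]]]';python3 - <<'E'
from h import *
o,g,y=st();grab('wrist','w16');crop('w16','w16c')
# yellow ring outer
for t in('w11','w14','w15','w16'):
    p,c=load(t);hsv=cv2.cvtColor(p,cv2.COLOR_RGB2HSV);H,S,V=hsv[...,0].astype(int),hsv[...,1],hsv[...,2]
    m=((H>16)&(H<28)&(S>110)&(V>150)).astype(np.uint8);m[:180]=0;m[236:]=0;m[:,290:360][:0]=0;m[:,:295]=0;m[:,350:]=0
    k,l,s,ce=cv2.connectedComponentsWithStats(m);i=1+np.argmax(s[1:,4]);print(t,s[i])
E
```

```text
time_s: 10.18
position: [0.5506, -0.1362, 0.3448]
tcp_rot: [0.544, 0.451, 0.544, -0.451]
ft_force: [-0.2, -0.0, -5.0]
finger_gap: 0.308
t 10.18 tcp [ 0.5506 -0.1362  0.3448] grasp [ 0.5506 -0.1362  0.1738] jawyaw -79.34 toolx [ 0. -0. -1.] F [-0.24 -0.01 -5.03] T [ 0.    0.04 -0.02] gap 29.25 q [-0.36  0.48  1.77 -0.    0.89  1.03]
w11 [305 192  34  28 472]
w14 [305 199  34  29 468]
w15 [305 203  34  27 449]
w16 [306 205  33  27 443]
```

View pics/w16c.png

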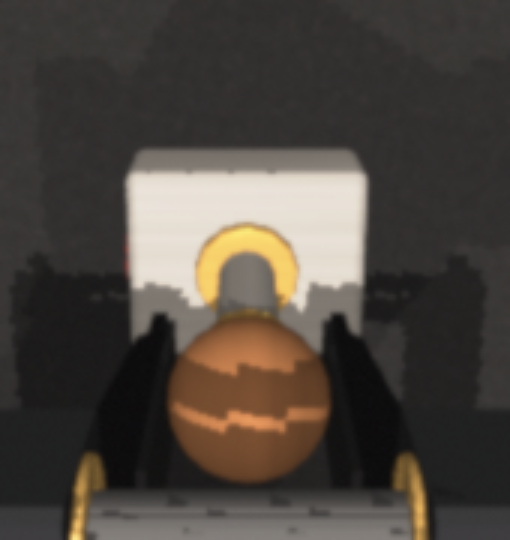

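```bash
cat > ang.py <<'E'
from h import *
from scipy.optimize import least_squares
def model(c,g,th,La,Lb,yaw=10.7):
    a=np.radians(yaw);h=np.array([np.cos(a),np.sin(a),0]);s=np.array([-np.sin(a),np.cos(a),0]);t=np.radians(th)
    dn=np.sin(t)*h-np.cos(t)*np.array([0,0,1]);f=np.cos(t)*h+np.sin(t)*np.array([0,0,1])
    P=[g+La*dn+.025*f+.03*s,g+La*dn+.025*f-.03*s,g+Lb*dn+.025*f+.03*s,g+Lb*dn+.025*f-.03*s]
    return proj(c,P)
E
python3 - <<'E'
from ang import *
o,g,y=st(False);p,c=load('w16')
for La in(.062,.066,.07):
  for th in(-2,0,2,4,6): print(La,th,model(c,g,th,La,.091).round(1).tolist())
print('obs',(np.array([[127,171],[367,171],[138,150],[355,150]])/3+[240,130]).tolist())
E
```

```text
0.062 -2 [[281.0, 195.8], [364.0, 195.8], [285.6, 187.6], [359.3, 187.6]]
0.062 0 [[280.7, 193.2], [364.2, 193.2], [285.4, 184.0], [359.5, 184.0]]
0.062 2 [[280.5, 190.6], [364.5, 190.6], [285.1, 180.4], [359.8, 180.4]]
0.062 4 [[280.2, 188.1], [364.8, 188.1], [284.8, 176.9], [360.1, 176.9]]
0.062 6 [[279.8, 185.6], [365.1, 185.6], [284.5, 173.3], [360.4, 173.3]]
0.066 -2 [[281.7, 194.6], [363.2, 194.6], [285.6, 187.6], [359.3, 187.6]]
0.066 0 [[281.5, 191.8], [363.5, 191.8], [285.4, 184.0], [359.5, 184.0]]
0.066 2 [[281.2, 189.1], [363.8, 189.1], [285.1, 180.4], [359.8, 180.4]]
0.066 4 [[280.9, 186.4], [364.1, 186.4], [284.8, 176.9], [360.1, 176.9]]
0.066 6 [[280.6, 183.7], [364.4, 183.7], [284.5, 173.3], [360.4, 173.3]]
0.07 -2 [[282.4, 193.4], [362.5, 193.3], [285.6, 187.6], [359.3, 187.6]]
0.07 0 [[282.1, 190.4], [362.8, 190.4], [285.4, 184.0], [359.5, 184.0]]
0.07 2 [[281.9, 187.6], [363.1, 187.6], [285.1, 180.4], [359.8, 180.4]]
0.07 4 [[281.6, 184.7], [363.4, 184.7], [284.8, 176.9], [360.1, 176.9]]
0.07 6 [[281.2, 181.9], [363.7, 181.9], [284.5, 173.3], [360.4, 173.3]]
obs [[282.3333333333333, 187.0], [362.3333333333333, 187.0], [286.0, 180.0], [358.3333333333333, 180.0]]
```

```bash
python3 -m creep '[[[29.35,0,0,0,0],[29.35,0,0,0,0],[29.35,0,0,0,0],[29.35,0,0,0,0],[29.35,0,0,0,0],[29.35,0,0,0,0],[29.35,0,0,0,0],[29.35,0,0,0,0]]]'; python3 -m creep '[[[29,0,0,0,0],[28,0,0,0,0],[27,0,0,4,0],[25,0,0,14,0],[25,0,0,26,0],[25,0,0,36,0],[25,0,0,40,0],[25,0,0,40,0]]]'; python3 -m creep '[[[25,0,0,0,0],[25,0,0,0,0],[25,0,0,0,0],[25,0,0,0,0],[25,0,0,0,0],[25,0,0,0,0],[25,0,0,0,0],[25,0,0,0,0]]]';python3 - <<'E'
from h import *
o,g,y=st();grab('wrist','w17');crop('w17','w17c')
E
```

```text
time_s: 10.9
position: [0.5506, -0.1361, 0.3448]
tcp_rot: [0.544, 0.451, 0.544, -0.451]
ft_force: [-0.5, 0.6, -4.7]
finger_gap: 0.31
time_s: 11.57
position: [0.5506, -0.1361, 0.3863]
tcp_rot: [0.545, 0.452, 0.543, -0.451]
ft_force: [-0.3, 0.2, -4.5]
finger_gap: 0.3
time_s: 12.23
position: [0.5506, -0.1362, 0.3847]
tcp_rot: [0.544, 0.451, 0.544, -0.451]
ft_force: [0.2, -0.4, -4.2]
finger_gap: 0.303
t 12.23 tcp [ 0.5506 -0.1362  0.3847] grasp [ 0.5506 -0.1362  0.2137] jawyaw -79.34 toolx [-0. -0. -1.] F [ 0.22 -0.4  -4.15] T [-0.    0.04 -0.01] gap 28.84 q [-0.36  0.43  1.73 -0.    0.98  1.03]
```

View pics/w17c.png

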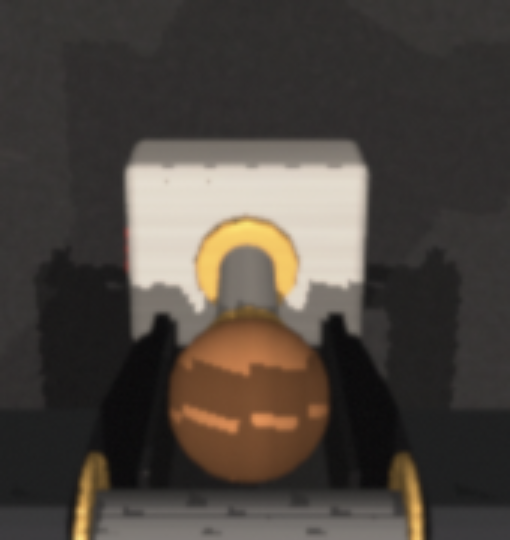

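```bash
python3 -m creep '[[[28.5,0,0,0,0],[29,0,0,0,0],[29.2,0,0,0,0],[29.4,0,0,0,0],[29.4,0,0,0,0],[29.4,0,0,0,0],[29.4,0,0,0,0],[29.4,0,0,0,0]]]'; python3 - <<'E'
from h import *
o,g,y=st();grab('wrist','w18');crop('w18','w18c')
E
```

```text
time_s: 12.95
position: [0.5506, -0.1361, 0.3848]
tcp_rot: [0.544, 0.451, 0.544, -0.451]
ft_force: [0.6, 0.7, -4.5]
finger_gap: 0.312
t 12.95 tcp [ 0.5506 -0.1361  0.3848] grasp [ 0.5506 -0.1362  0.2138] jawyaw -79.34 toolx [ 0. -0. -1.] F [ 0.63  0.73 -4.52] T [-0.    0.02 -0.04] gap 29.64 q [-0.36  0.43  1.73 -0.    0.98  1.03]
```

View pics/w18c.png

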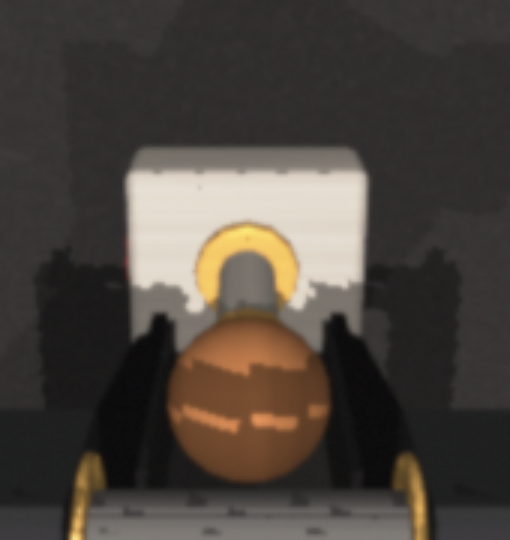

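```bash
python3 -m creep '[[[29.4,0,0,0,0],[29.4,0,0,0,0],[29.4,0,0,0,0],[29.4,0,0,0,0],[29.4,0,0,0,0],[29.4,0,0,0,0],[29.4,0,0,0,0],[29.4,0,0,0,0]]]'; python3 -m creep '[[[28,0,0,0,0],[26,-1,5,0,0],[26,-2,15,0,1],[26,-5,30,0,2],[26,-8,50,0,3],[26,-11,70,0,4],[26,-14,90,0,5],[26,-18,112,0,6.3]]]'; python3 -m creep '[[[26,-3,21,0,0],[26,-7,43,0,0],[26,-10,65,0,0],[26,-14,87,0,0],[26,-17,105,0,0],[26,-19,118,0,0],[26,-20,125,0,0],[26,-20,128,0,0]]]';python3 - <<'E'
from h import *
o,g,y=st();grab('wrist','w19')
E
```

```text
time_s: 13.67
position: [0.5506, -0.1361, 0.3848]
tcp_rot: [0.544, 0.451, 0.544, -0.451]
ft_force: [-0.2, 0.3, -4.3]
finger_gap: 0.311
time_s: 14.33
position: [0.5319, -0.0221, 0.3848]
tcp_rot: [0.569, 0.42, 0.569, -0.42]
ft_force: [0.2, 0.3, -4.4]
finger_gap: 0.302
time_s: 15.0
position: [0.5118, 0.1055, 0.3849]
tcp_rot: [0.569, 0.42, 0.569, -0.42]
ft_force: [-0.1, 0.0, -4.8]
finger_gap: 0.301
t 15.0 tcp [0.5118 0.1055 0.3849] grasp [0.5118 0.1055 0.2139] jawyaw -72.9 toolx [-0.  0. -1.] F [-0.13  0.01 -4.77] T [-0.02  0.05  0.  ] gap 28.67 q [0.08 0.37 1.83 0.   0.94 1.35]
```

View pics/w19.png

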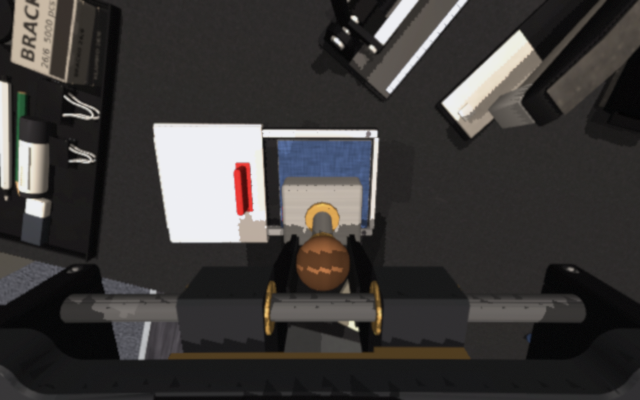

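```bash
python3 - <<'E'
from h import *
p,c=load('w19')
im=cv2.cvtColor(p,cv2.COLOR_RGB2BGR)[120:250,250:390];cv2.imwrite('pics/w19c.png',cv2.resize(im,None,fx=4,fy=4))
X=onz(c,[[278,138.5],[371.5,138.5]],.026);print(X,np.linalg.norm(X[0]-X[1]));m=X.mean(0);xa=np.array([np.cos(np.radians(17.1)),np.sin(np.radians(17.1)),0]);print(m-.051*xa)
E
```

```text
[[0.54811712 0.16718072 0.026     ]
 [0.57802672 0.07023408 0.026     ]] 0.10145557933803129
[0.51432647 0.10371134 0.026     ]
```

View pics/w19c.png

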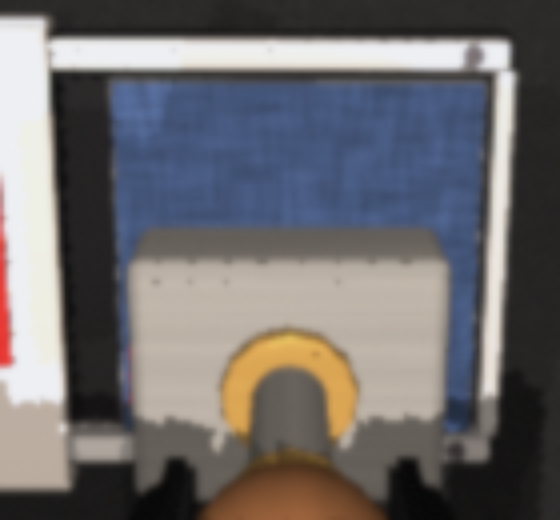

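```bash
python3 -m creep '[[[26,1.5,-1.5,-10,0],[26,1.5,-1.5,-25,0],[26,1.5,-1.5,-42,0],[26,1.5,-1.5,-56,0],[26,1.5,-1.5,-66,0],[26,1.5,-1.5,-70,0],[26,1.5,-1.5,-70,0],[28,1.5,-1.5,-70,0]]]'; python3 -m creep '[[[28.8,0,0,0,0],[29.1,0,0,0,0],[29.3,0,0,0,0],[29.4,0,0,0,0],[29.4,0,0,0,0],[29.4,0,0,0,0],[29.4,0,0,0,0],[29.4,0,0,0,0]]]';python3 - <<'E'
from ang import *
o,g,y=st();p,c=grab('wrist','w20');crop('w20','w20c');grab('side','s20')
for th in(0,2,4): print(th,((model(c,g,th,.07,.091,17.1)-[240,130])*3).round(0).tolist())
E
```

```text
time_s: 15.72
position: [0.5143, 0.1021, 0.3149]
tcp_rot: [0.568, 0.421, 0.568, -0.421]
ft_force: [0.4, -0.3, -4.6]
finger_gap: 0.301
time_s: 16.38
position: [0.5141, 0.1024, 0.3148]
tcp_rot: [0.568, 0.421, 0.568, -0.421]
ft_force: [0.6, 0.1, -4.9]
finger_gap: 0.311
t 16.38 tcp [0.5141 0.1024 0.3148] grasp [0.5141 0.1024 0.1438] jawyaw -73.04 toolx [ 0. -0. -1.] F [ 0.6   0.12 -4.95] T [ 0.01  0.02 -0.  ] gap 29.61 q [ 0.07  0.47  1.9  -0.    0.77  1.35]
0 [[127.0, 181.0], [369.0, 181.0], [136.0, 162.0], [359.0, 162.0]]
2 [[126.0, 173.0], [369.0, 172.0], [135.0, 151.0], [359.0, 151.0]]
4 [[125.0, 164.0], [370.0, 164.0], [135.0, 141.0], [360.0, 140.0]]
```

View pics/w20c.png

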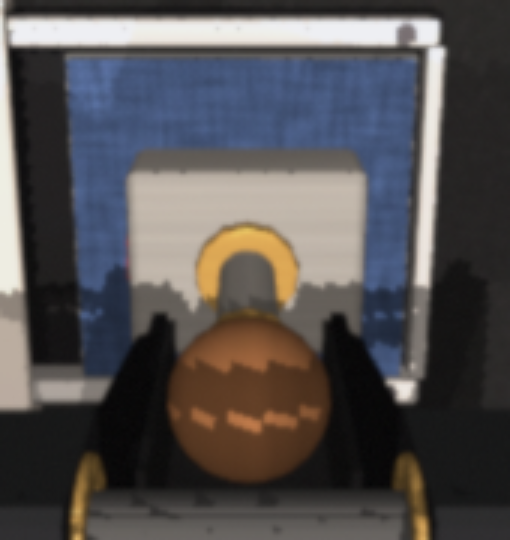

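View pics/s20.png

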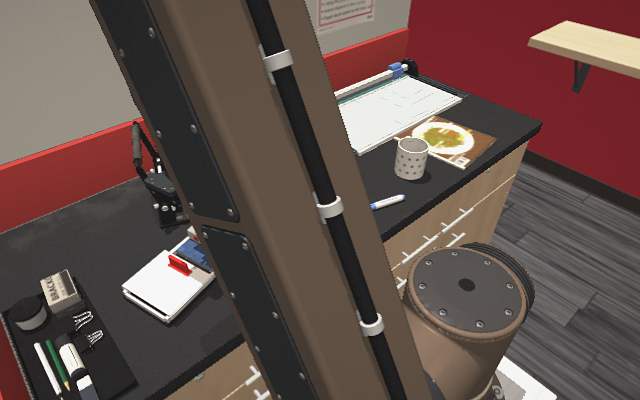

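```bash
python3 -m creep '[[[29.3,-1,0,-5,0],[29.3,-1,0,-11,0],[29.3,-1,0,-16,0],[29.3,-1,0,-20,0],[29.3,-1,0,-22,0],[29.3,-1,0,-24,0],[29.3,-1,0,-24,0],[29.3,-1,0,-24,0]]]'; python3 - <<'E'
from ang import *
o,g,y=st();p,c=grab('wrist','w21');crop('w21','w21c')
E
```

```text
time_s: 17.15
position: [0.5133, 0.1024, 0.2911]
tcp_rot: [0.569, 0.421, 0.568, -0.421]
ft_force: [0.6, 2.1, 2.1]
finger_gap: 0.305
t 17.15 tcp [0.5133 0.1024 0.2911] grasp [0.5135 0.1025 0.1201] jawyaw -73.04 toolx [ 0.001  0.    -1.   ] F [0.58 2.11 2.06] T [ 0.31 -0.03 -0.04] gap 28.96 q [0.07 0.5  1.92 0.   0.71 1.35]
```

View pics/w21c.png

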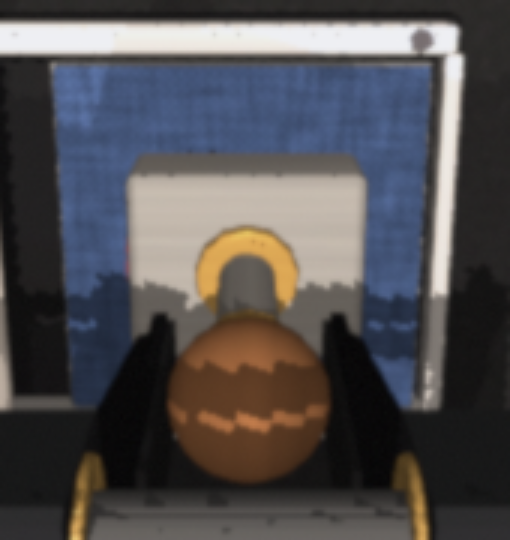

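```bash
python3 -m creep '[[[20,0,0,0,0],[20,0,0,0,0],[20,0,0,-0.7,0],[20,0,0,-1.4,0],[20,0,0,-2,0],[20,0,0,-2,0],[20,0,0,-2,0]]]'; python3 - <<'E'
from ang import *
o,g,y=st();p,c=grab('wrist','w22');crop('w22','w22c')
E
```

```text
time_s: 17.78
position: [0.5133, 0.1025, 0.2892]
tcp_rot: [0.569, 0.421, 0.568, -0.42]
ft_force: [1.5, 2.4, 6.7]
finger_gap: 0.3
t 17.78 tcp [0.5133 0.1025 0.2892] grasp [0.5136 0.1025 0.1182] jawyaw -73.05 toolx [ 0.001  0.    -1.   ] F [1.46 2.44 6.74] T [ 0.4  -0.04 -0.05] gap 28.48 q [0.07 0.5  1.93 0.   0.71 1.35]
```

```bash
python3 -m creep '[[[20,0,0,-0.5,0],[20,0,0,-0.8,0],[20,0,0,-0.8,0],[20,0,0,-0.8,0]]]'; python3 - <<'E'
from ang import *
o,g,y=st();p,c=grab('wrist','w22');crop('w22','w22c')
E
```

```text
time_s: 18.17
position: [0.5136, 0.1026, 0.2889]
tcp_rot: [0.569, 0.422, 0.567, -0.42]
ft_force: [0.3, 3.6, 11.6]
finger_gap: 0.303
t 18.17 tcp [0.5136 0.1026 0.2889] grasp [0.5141 0.1026 0.1179] jawyaw -73.05 toolx [ 0.003  0.    -1.   ] F [ 0.27  3.57 11.61] T [ 0.71 -0.11 -0.01] gap 28.83 q [0.07 0.5  1.93 0.   0.71 1.35]
```

View pics/w22c.png

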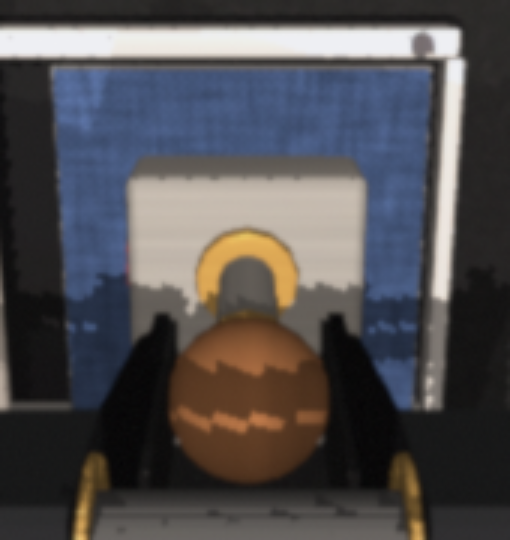

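```bash
python3 -m creep '[[[20,0,0,-0.2,0],[20,0,0,-0.2,0],[20,0,0,0.6,0],[20,0,0,1.4,0],[24,0,0,2.2,0],[28,0,0,2.6,0],[28.8,0,0,2.6,0],[29.2,0,0,2.6,0]]]'; python3 -c "
from h import *
st()"
```

```text
time_s: 18.88
position: [0.5131, 0.1024, 0.2905]
tcp_rot: [0.568, 0.421, 0.568, -0.421]
ft_force: [1.0, 2.6, 3.1]
finger_gap: 0.305
t 18.88 tcp [0.5131 0.1024 0.2905] grasp [0.5131 0.1023 0.1195] jawyaw -73.04 toolx [ 0. -0. -1.] F [0.96 2.6  3.13] T [ 0.36 -0.12  0.01] gap 28.98 q [ 0.07  0.5   1.93 -0.    0.71  1.35]
```

```bash
python3 -m creep '[[[29.2,0,0,0.7,0],[29.2,0,0,1.4,0],[29.4,0,0,1.6,0],[29.6,0,0,1.6,0],[29.8,0,0,1.6,0],[30.2,0,0,1.6,0],[30.6,0,0,1.6,0],[31.5,0,0,1.6,0]]]'; python3 -c "
from h import *
st()
grab('wrist','w23');crop('w23','w23c')"
```

```text
time_s: 19.55
position: [0.513, 0.1023, 0.292]
tcp_rot: [0.568, 0.421, 0.568, -0.421]
ft_force: [-0.5, 0.7, -1.0]
finger_gap: 0.331
t 19.55 tcp [0.513  0.1023 0.292 ] grasp [0.5129 0.1023 0.121 ] jawyaw -73.04 toolx [-0. -0. -1.] F [-0.51  0.74 -1.03] T [ 0.19  0.05 -0.05] gap 31.49 q [ 0.07  0.5   1.92 -0.    0.72  1.35]
```

View pics/w23c.png

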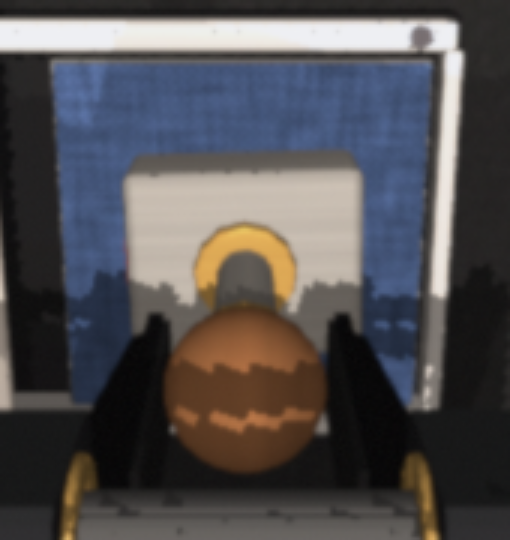

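Released and standing. I open wide, rise straight up, and look from clear.

```bash
python3 -m creep '[[[40,0,0,0,0],[50,0,0,0,0],[60,0,0,0,0],[70,0,0,0,0],[80,0,0,0,0],[80,0,0,0,0],[80,0,0,0,0],[80,0,0,0,0]]]'; python3 -m creep '[[[80,0,0,5,0],[80,0,0,20,0],[80,0,0,45,0],[80,0,0,80,0],[80,0,0,110,0],[80,0,0,130,0],[80,-5,-30,130,0],[80,-10,-60,130,0]]]'; python3 -m creep '[[[80,-10,-40,0,0],[80,-15,-80,0,0],[80,-20,-120,0,0],[80,-25,-160,0,0],[80,-25,-180,0,0],[80,-25,-180,0,0]]]'; python3 -c "
from h import *
st()
grab('wrist','w24');grab('side','s24');grab('top','t24')"
```

```text
time_s: 20.27
position: [0.5131, 0.1024, 0.2922]
tcp_rot: [0.568, 0.421, 0.568, -0.421]
ft_force: [-0.4, -0.0, 0.3]
finger_gap: 0.82
time_s: 20.93
position: [0.5027, 0.0425, 0.4239]
tcp_rot: [0.57, 0.421, 0.568, -0.419]
ft_force: [1.2, -0.8, -1.0]
finger_gap: 0.839
time_s: 21.43
position: [0.4778, -0.141, 0.4225]
tcp_rot: [0.568, 0.422, 0.567, -0.422]
ft_force: [0.3, -0.7, -0.0]
finger_gap: 0.84
t 21.43 tcp [ 0.4778 -0.141   0.4225] grasp [ 0.4779 -0.1412  0.2515] jawyaw -73.26 toolx [ 0.001 -0.001 -1.   ] F [ 0.32 -0.69 -0.02] T [-0.04  0.01  0.05] gap 79.84 q [-0.42  0.29  1.84 -0.    1.01  0.86]
```

View pics/w24.png

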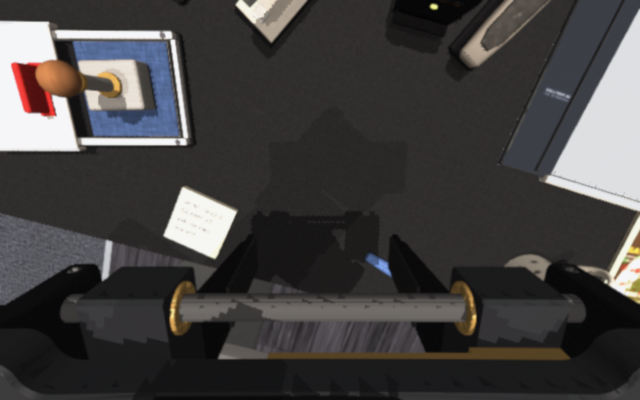

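View pics/s24.png

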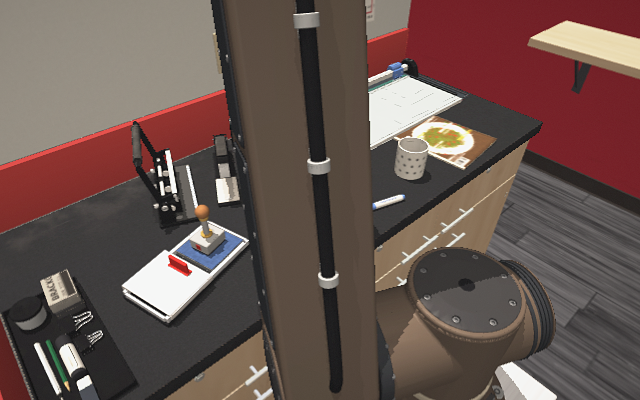

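View pics/t24.png

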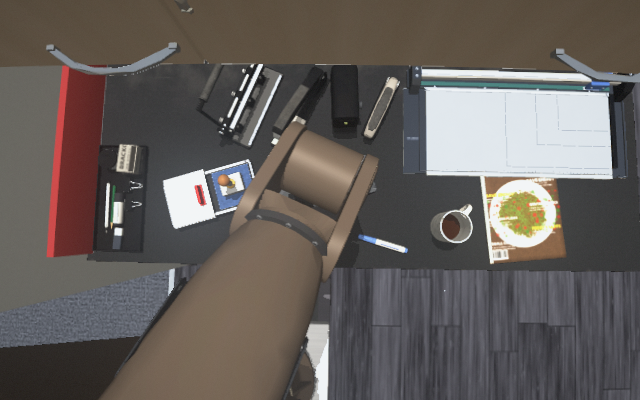

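```bash
python3 - <<'E'
from h import *
def ball(tag,roi):
    p,c=load(tag);hsv=cv2.cvtColor(p,cv2.COLOR_RGB2HSV);H,S,V=hsv[...,0].astype(int),hsv[...,1],hsv[...,2]
    m=((H>4)&(H<20)&(S>90)&(V>60)).astype(np.uint8);z=m*0;a,b,cc,d=roi;z[a:b,cc:d]=m[a:b,cc:d]
    ct=max(cv2.findContours(z,0,2)[0],key=cv2.contourArea);r=cv2.minEnclosingCircle(ct);return r[0],r[1],c
bs,rs,cs=ball('s24',(195,226,185,220));bt,rt,c2=ball('t24',(168,195,210,235));bw,rw,cw=ball('w24',(50,105,30,84))
print(bs,rs,bt,rt,bw,rw)
print('side-top',tri(cs,bs,c2,bt),'side-wrist',tri(cs,bs,cw,bw),'at z .118:',onz(cs,[bs],.118),onz(c2,[bt],.118),onz(cw,[bw],.118))
p,c=load('s24');cv2.imwrite('pics/s24c.png',cv2.resize(cv2.cvtColor(p,cv2.COLOR_RGB2BGR)[195:325,115:255],None,fx=4.5,fy=4.5,interpolation=cv2.INTER_CUBIC))
p,c=load('w24');cv2.imwrite('pics/w24c.png',cv2.resize(cv2.cvtColor(p,cv2.COLOR_RGB2BGR)[10:160,0:200],None,fx=4,fy=4,interpolation=cv2.INTER_CUBIC))
E
```

```text
(202.0, 212.5) 8.558721542358398 (223.38888549804688, 179.5370330810547) 5.636855602264404 (59.0, 79.0) 26.400856018066406
side-top [0.51786545 0.10412877 0.11537753] side-wrist [0.51519087 0.10504896 0.11766326] at z .118: [[0.51485842 0.1052165  0.118     ]] [[0.5176227  0.10352859 0.118     ]] [[0.51522105 0.10475699 0.118     ]]
```

View pics/s24c.png

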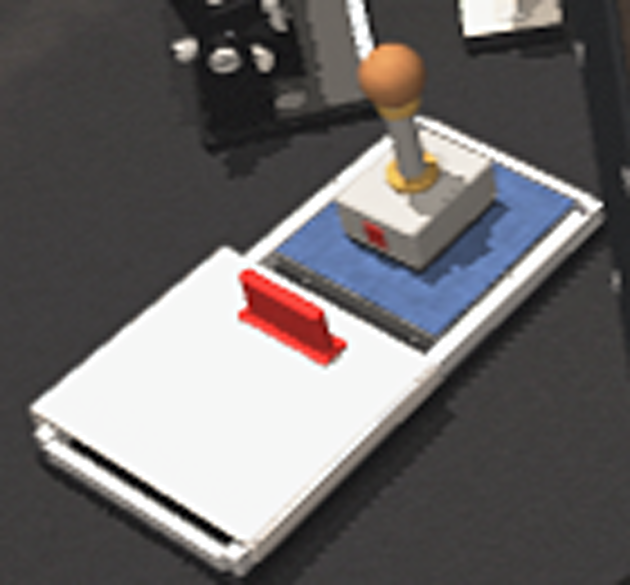

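View pics/w24c.png

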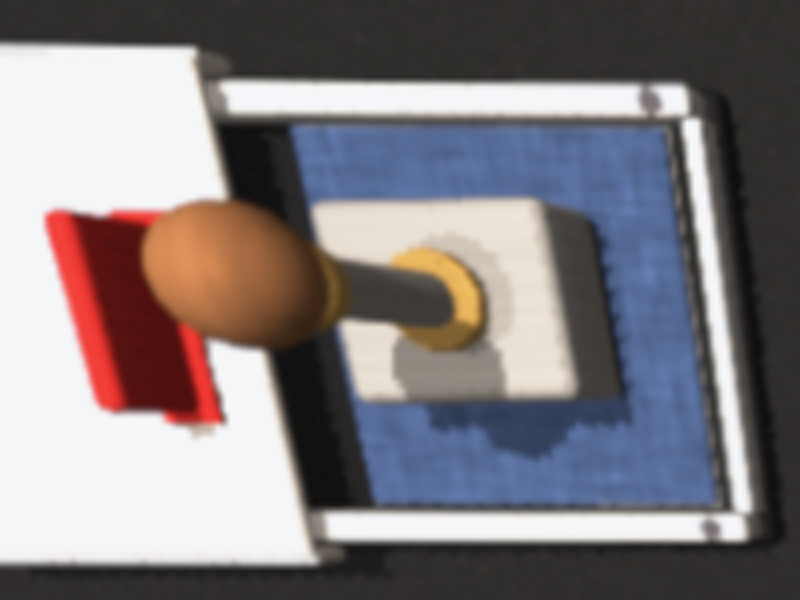

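```bash
python3 -c "
from workcell import *
print(sign_off())"
```

```text
the job is handed in; nothing more can be done
None
```

The job is handed in after about 21.6 s. The cover is open and the stamp stands upright near the middle of the ink pad.

- **Cover:** I pushed the red tab with the closed fingers until it hit a hard stop. It moved about 115 mm from where I found it, when it was already slightly open by the look of it. The wrist force briefly read about 47 N at the stop. That was through the fingers, but it was higher than I meant because I added one more small push before checking the reading.
- **Swing:** I picked the stamp up by its ball and eased the jaws in small steps until it hung still. I measured about 2° off plumb, give or take 1.5°. I held it about 0.7 s with its foot roughly 80 mm up, and again about 0.7 s at roughly 120 mm. In between, it shifted to about 3.5° when I gripped and raised it, so I eased the grip again.
- **Pressing:** I set it down and pressed until the pad stiffened, at about 11.6 N on top of the stamp's weight, so I take it the pad had reached its stop. I then backed off, opened the jaws slowly and rose clear.
- **Last checks:**
  - The ball is at about (0.515, 0.105) in the side and wrist views, against an ink pad centre of (0.513, 0.104). The top view put it about 3 mm further off in x.
  - The margins around the foot look even to within 2–3 mm.
  - The cover is still open.
  - The mug, note pad and marker look undisturbed, though I did not measure them again.

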